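# Lock the button tray into its counter holder

### The job

On the haberdashery stall, push the wooden button tray all the way into the green holder, between its converging rails and against its back stop. Then take the orange-handled hex key from its wooden stand, feel it fully into the recessed socket of the leaning screw and turn it clockwise in quarter turns, regrasping, until the screw comes up against its stop and the red jaw is down. Leave the key standing in the socket and leave the other goods where they are.

Things in the scene. Friction and masses are not known exactly. Their poses are not given: they have to be found in the camera images.
- tray_center (a point): Centre, half-way up, of the loose open tray of buttons in smooth lacquered wood: 80 mm (its x) by 90 mm (its y) by 42 mm high, walls 7 mm, 0.25 to 0.5 kg. It stands on the table in front of the holder; its +x face goes in first, its -x face is the one to push on.
- nest (a point): Where the tray's centre must end in the fixed green holder, 21 mm above the table. +x is the push direction into the holder, +y its left, z up. The back stop is an upright face 40 mm ahead (+x). The white rails are slick, 30 mm high: inner faces 95 mm apart from the back stop to 30 mm before it, widening to 156 mm apart at their open ends 85 mm before it.
- key_grip (a point): Centre of the orange grip of the loose hex key (135 mm long, 0.25 kg), which starts upright in its stand. The grip is a block 34 x 34 mm across and 50 mm long along the key's axis, its faces square to the key's x and y. Key z runs along the axis from the tip to the grip end.
- key_tip (a point): Centre of the flat end of the key, 110 mm from the grip's centre along the key's -z; same axes. The lowest 45 mm of the key is a steel hexagon 24 mm across flats (21.5 mm over the last 6 mm), two of its flats facing the key's +x and -x; above it a round shank 16 mm thick.
- key_stand: Fixed wooden block 80 x 80 x 50 mm high holding the key: round hole 31 mm across, 40 mm deep, in the middle of its top. Origin: centre of its underside.
- socket (a point): Mouth of the hex socket in the screw. Its z points out along the screw's axis, leaning 30 degrees from vertical towards the holder's +y. The mouth lies 64 mm ahead (+x) and 8 mm to the +y of the nest point, 100 mm above the table, and 12 mm deep in a fixed green sleeve with a round bore 36 mm across, 56 mm outside. The point turns with the screw.
- socket_floor (a point): Centre of the floor of the hex socket, 30 mm under its mouth along the axis; a fully seated key's tip touches it. The hexagon is 25.5 mm across flats, with flats facing the socket's +x and -x; its first 4 mm are a lead-in that widens to 33 mm across flats at the mouth.
- screw (a joint): Turn of the screw, rad: grows as it is turned clockwise seen from the mouth. It starts at 0 to 0.6, is greased, with a steady friction of 0.12 N m, stays where it is left and ends at a hard stop at 3.9. It lowers a red jaw at the back stop, 61 mm above the table when up, by about 12 mm over the tray's rim. The green housing behind the back stop is 75 mm deep, 95 mm wide, 70 mm high.
- reel_red: Bystander, leave it standing where it is: red ribbon reel lying flat, 80 mm across, 26 mm high. Origin: centre of its underside.
- reel_blue: Bystander, leave it standing where it is: blue ribbon reel lying flat, 80 mm across, 26 mm high. Origin: centre of its underside.
- cone: Bystander, leave it standing where it is: yellow thread cone, 68 mm across the foot, 115 mm high. Origin: centre of its underside.
- tin: Bystander, leave it standing where it is: steel tin, 68 mm across, 75 mm high. Origin: centre of its underside.
- jar: Bystander, leave it standing where it is: amber jar with a white lid, 72 mm across, 100 mm high. Origin: centre of its underside.
- pack: Bystander, leave it standing where it is: cardboard pack 70 x 100 x 50 mm high. Origin: centre of its underside.
- tray: The same tray; origin at the centre of its underside.
- key: The same key; origin at the centre of its tip's flat end, axes as the grip's.
Not all that is in view belongs to the job. What is shaped like the part that bears nest but blue is not meant.

How it is judged:
By the outcome, as a careful person would: the job done as asked, in the order asked, and still so for the second after the job is handed in, with the robot touching nothing.
It also fails if it takes over 64 s, if anything falls off the work surface, if the arm or the gripper's body presses on something with over 40 N, if the wrist force passes 120 N, or if a joint passes its speed limit or range.

### The arm

A 6-joint arm with a two-finger parallel gripper is mounted at the origin on the work surface. World frame = base frame: x ahead of the robot, y to its left, z up, the work surface at z = 0. Lengths are in mm, angles in rad, forces in N, time in s.
With the tool pointing down it reaches from about 200 to 875 mm from the base axis. Payload 3.4 kg.
Tool frame: the origin (TCP) lies midway between the tips of the shut fingers; the grasp point (between the pads) lies 19 mm behind it; z points along the fingers, y is the direction in which the jaws open and shut (so a half turn about z gives the same grasp; the last joint's range is limited). The gripper opens to 94 mm and grips with 3 to 60 N. Pads are 16 mm wide; open, the fingers measure 119 mm over their backs; the gripper's body (75 mm by 177 mm) begins 78 mm behind the grasp point.
Start: joints at [1.008, 0.276, 1.505, -0, 1.361, -0.121], TCP at [245.873, 519.819, 205.493] pointing down, gripper open.
Joint ranges: [-2.89, 2.89], [-0.75, 2.08], [0.22, 2.7], [-1.18, 4.32], [0.11, 2.71], [-2.7, 2.7]. Speed limits (rad/s): [2.57, 2.57, 3.14, 3.14, 3.14, 3.14].

### API

Orientations are given as [roll, pitch, yaw] about the fixed x, y, z axes, in that order (R = Rz(yaw) Ry(pitch) Rx(roll)).
In Python, from plant import env gives the robot as it stands. The module is installed in compiled form; this text tells all that it offers.
- The arm moves only by the tool move_arm, never from a script. Its argument "commands" is text: rows parted by semicolons, each of 7 numbers parted by spaces: the turn, a rotation vector about the tool's x, y, z in degrees, then the shift along the tool's x, y, z in mm, then the finger opening in mm, from 0 to 94. A call has 1 to 5 rows; each row is the pose to reach, as a shift and turn from the pose commanded when the call began, along the tool's axes at that moment; what a row does not reach only later rows make up. A row lasts 1/12 s, in which the tool goes at most 41.7 mm and 7.16 degrees, less where a joint would pass 70% of its speed; a pose out of reach is approached as far as the arm can. A call with a gripper value outside its range is refused whole. The fingers move at their own pace and stop on an object; the grip force is fixed at half the most. Time passes only in rows, so rows that repeat a pose let the fingers close. It gives the time, the measured TCP pose, the force and the opening at its end, in the units of the state.
- env.sense(): the state, without advancing time (a new reading comes with each control period).
- env.capture(name): name is "scene" or "top"; returns (picture, depth): 480x640x3 uint8, red, green, blue; 480x640 float32, mm along the optical axis (not along the pixel's ray), 0 where there is no reading.
- env.get_calibration(name): a dict with "intrinsics" (3x3 intrinsics, pixels), "origin" and "orientation" of the camera in the world. Camera axes: x right, y down, z forward; pixel columns grow to the right and rows downward; lengths in mm; the calibration is good to about 2 mm. A picture is of the moment at which its call begins. get_calibration takes no time and is no camera call.
- env.hand_in(): hands the job in, once; it reports no verdict.
The state is a dict: "t": time; "joint_pos": joint angles; "dq": joint speeds; "tau": joint torques, N m; "ee_pos": TCP position; "tool_rot": TCP orientation; "force": force on the tool from outside, world axes, zero at the start; "moment": the same for the moment, N m; "opening": opening from 0.0 (shut) to 1.0 (fully open).
Only numpy, scipy, OpenCV 4.12 (cv2) and the standard library are available. Lean on these libraries where they do the work, as an engineer would, in place of code of your own. Each camera call takes 0.05 s, during which the arm holds its last target.

## Working session

There is one attempt and no reset: what is moved stays moved. The work goes in short steps, Python scripts to look and compute and a tool call to move; the robot and the scene stay as the last step left them, time stands still between calls to the robot, and variables do not carry over. Pictures are saved under pics/ and viewed, and the job is handed in when it is done.

Besides the shell and the picture viewer there is one more tool, called after "Request:" as a command line: name --argument value ..., lists and objects as JSON in quotes. move_arm: Moves the arm, as the interface text tells. Its arguments: {"type":"object","properties":{"commands":{"type":"string"}},"required":["commands"]}

```bash
mkdir -p pics; ls; python3 - <<'E'
from plant import env
import cv2, numpy as np
print(env.sense())
for n in ("scene","top"):
    p,d=env.capture(n); c=env.get_calibration(n); print(n,c)
    cv2.imwrite(f"pics/{n}0.png",p[:,:,::-1]); np.savez(f"{n}0.npz",p=p,d=d,K=c["intrinsics"],o=c["origin"],R=np.array(c["orientation"]))
E
```

```text
pics
{'t': 0.0, 'joint_pos': array([ 1.00799997e+00,  2.76554843e-01,  1.50609813e+00, -1.10733300e-05,
        1.36068669e+00, -1.21010296e-01]), 'dq': array([ 0.00183714, -0.00118095,  0.00093344, -0.00048689,  0.00151579,
       -0.0010554 ]), 'tau': array([ 2.52516811e-04, -4.04584014e+01, -2.37230998e+01,  7.01606157e-02,
        3.43107898e-02, -1.09795885e-04]), 'ee_pos': array([245.55965391, 519.31429926, 204.6415844 ]), 'tool_rot': array([-3.13985711e+00, -2.00144374e-04,  2.69980874e+00]), 'force': array([-0.08188968,  0.33894832, -0.43679677]), 'moment': array([0.01237379, 0.02586495, 0.04519773]), 'opening': 1.0004767023566494}
scene {'intrinsics': array([[441.90342267,   0.        , 318.0597073 ],
       [  0.        , 441.90342267, 244.4060493 ],
       [  0.        ,   0.        ,   1.        ]]), 'origin': array([979.34963566, 643.91561464, 896.8053855 ]), 'orientation': array([-2.3807197 ,  0.00520457,  2.50015031])}
top {'intrinsics': array([[529.95306392,   0.        , 316.7707634 ],
       [  0.        , 529.95306392, 243.60712373],
       [  0.        ,   0.        ,   1.        ]]), 'origin': array([2.34252206e+02, 9.35184890e-01, 1.51432240e+03]), 'orientation': array([-2.94735424,  0.00395801, -1.54936247])}
```

View pics/scene0.png

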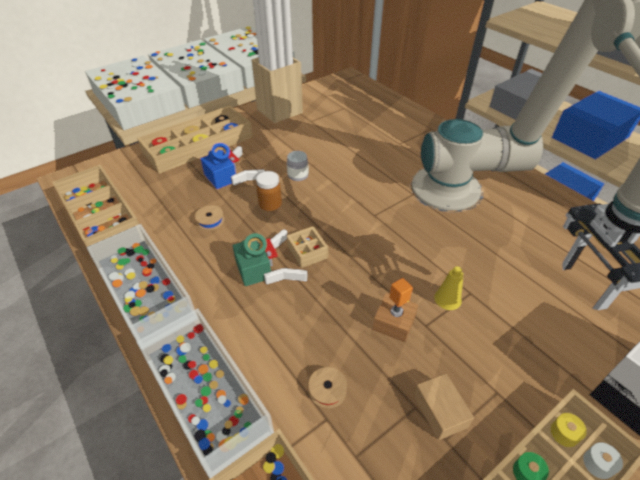

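View pics/top0.png

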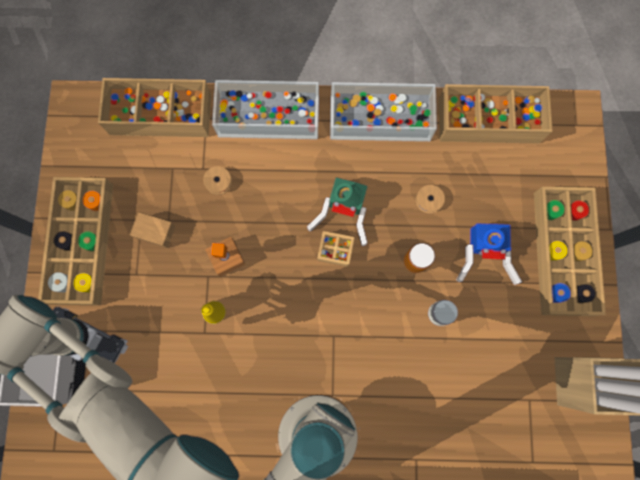

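```bash
cat > h.py <<'E'
import numpy as np, cv2
from scipy.spatial.transform import Rotation as Ro
def load(f):
    z=np.load(f); return dict(p=z['p'],d=z['d'],K=z['K'],o=z['o'],R=Ro.from_euler('xyz',z['R']).as_matrix())
def save(name,f):
    from plant import env
    p,d=env.capture(name); c=env.get_calibration(name)
    np.savez(f,p=p,d=d,K=c["intrinsics"],o=c["origin"],R=np.array(c["orientation"]))
def rays(c,uv):
    uv=np.atleast_2d(np.asarray(uv,float)); return np.c_[uv,np.ones(len(uv))]@np.linalg.inv(c['K']).T@c['R'].T
def plane(c,uv,z):
    r=rays(c,uv); return c['o']+r*((z-c['o'][2])/r[:,2])[:,None]
def cloud(c):
    v,u=np.mgrid[0:480,0:640]; r=rays(c,np.c_[u.ravel(),v.ravel()]); return (c['o']+r*c['d'].reshape(-1,1)).reshape(480,640,3)
def proj(c,P):
    q=(np.atleast_2d(P)-c['o'])@c['R']@c['K'].T; return q[:,:2]/q[:,2:]
def tri(c1,uv1,c2,uv2):
    a=rays(c1,uv1)[0];b=rays(c2,uv2)[0]
    s=np.linalg.lstsq(np.c_[a,-b],c2['o']-c1['o'],rcond=None)[0]
    x=c1['o']+a*s[0];y=c2['o']+b*s[1]; return (x+y)/2,np.linalg.norm(x-y)
def crop(c,u0,v0,w,h,k,f):
    cv2.imwrite(f,cv2.resize(c['p'][v0:v0+h,u0:u0+w,::-1],None,fx=k,fy=k,interpolation=cv2.INTER_CUBIC))
E
python3 - <<'E'
from h import *
t=load('top0.npz');s=load('scene0.npz')
crop(t,290,165,100,110,5.4,'pics/t_h.png')
crop(s,220,210,120,90,6,'pics/s_h.png')
crop(t,190,225,70,60,8,'pics/t_k.png')
crop(s,360,265,70,80,7,'pics/s_k.png')
for n,c in(('t',t),('s',s)):
    P=cloud(c); m=(c['d']>0); print(n,m.mean())
P=cloud(t)
for uv in [(250,350),(400,350),(300,270),(200,205),(335,240),(217,180),(430,198),(218,250),(421,255)]: print(uv,P[uv[1],uv[0]].round(1))
P=cloud(s)
for uv in [(350,230),(250,300),(300,243),(400,287),(327,385)]: print(uv,P[uv[1],uv[0]].round(1))
E
```

```text
t 0.9961067708333333
s 0.995966796875
(250, 350) [224.2 195.   -8.6]
(400, 350) [ 233.2 -226.3   -0.6]
(300, 270) [453.8  60.1  -2.8]
(200, 205) [642.1 361.9  -3.7]
(335, 240) [539.6 -39.   20.6]
(217, 180) [710.1 309.3  28.5]
(430, 198) [ 668.  -312.7   28.9]
(218, 250) [481.2 271.6 143.7]
(421, 255) [ 485.9 -269.3  104.8]
(350, 230) [364.9 -32.6   1.2]
(250, 300) [723.1   7.8  -0.8]
(300, 243) [511.8 -74.4   4.5]
(400, 287) [490.1 276.  146.3]
(327, 385) [714.5 312.8  25.8]
```

View pics/t_h.png

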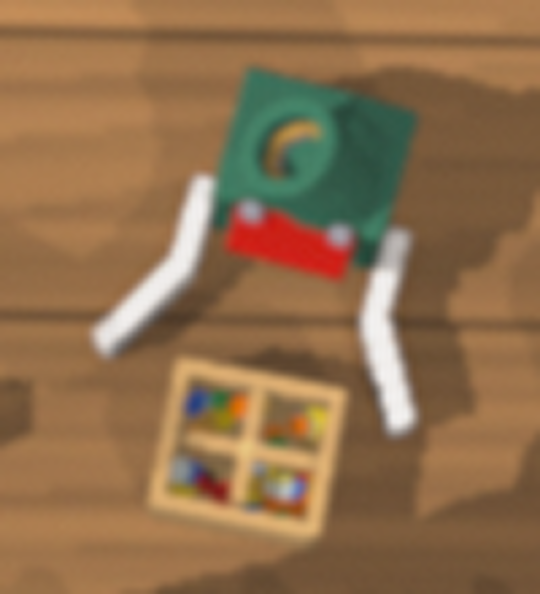

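View pics/s_h.png

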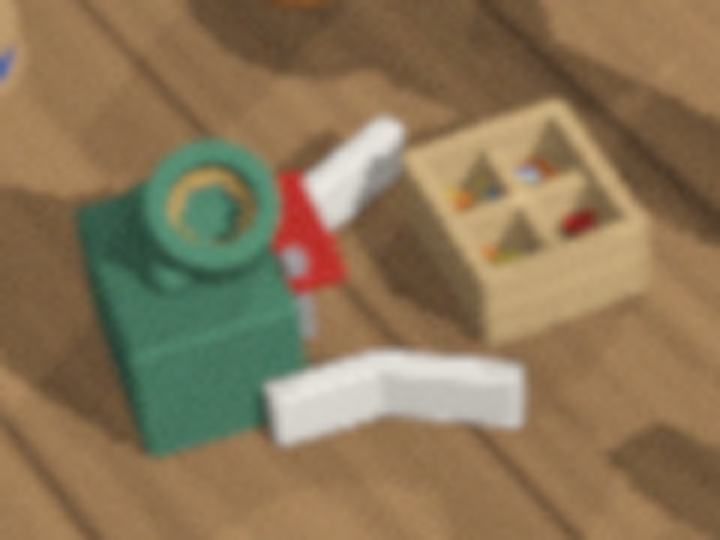

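View pics/t_k.png

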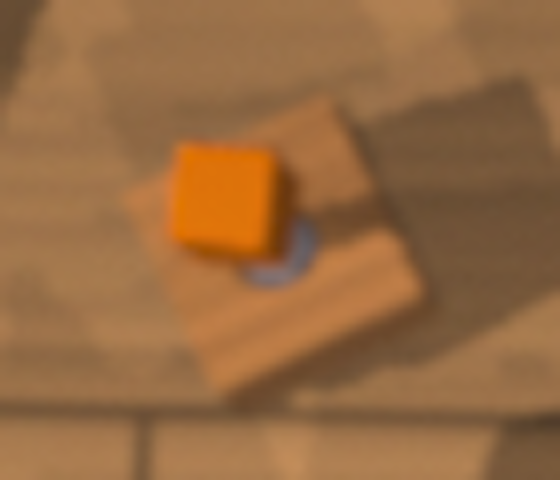

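View pics/s_k.png

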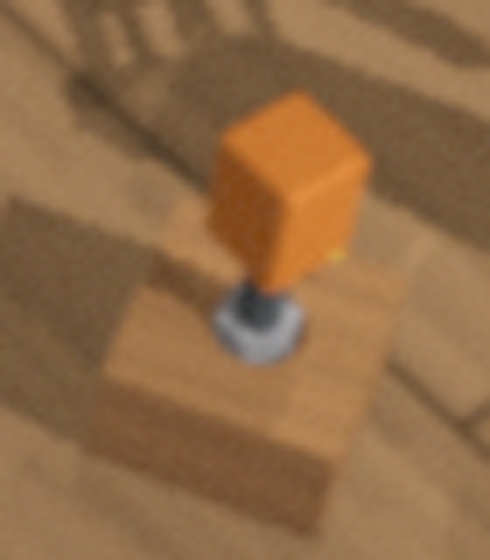

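```bash
python3 - <<'E'
from h import *
H={}
canv=np.zeros((600,800,3),np.uint8); # plan: x 470..770 , y -200..100 , 2px/mm
for n,f in(('t','top0.npz'),('s','scene0.npz')):
    c=load(f);P=cloud(c);hsv=cv2.cvtColor(c['p'],cv2.COLOR_RGB2HSV)
    reg=(P[...,0]>460)&(P[...,0]<780)&(P[...,1]>-190)&(P[...,1]<60)
    hh,ss,vv=[hsv[...,i].astype(int) for i in range(3)]
    M={'white':(ss<45)&(vv>150)&reg,'red':((hh<6)|(hh>174))&(ss>160)&reg,'green':(hh>65)&(hh<95)&(ss>70)&reg}
    for k,m in M.items():
        nn,lab,st,ce=cv2.connectedComponentsWithStats(m.astype(np.uint8))
        for i in range(1,nn):
            if st[i,4]<15: continue
            q=P[lab==i]; z=q[:,2]
            print(n,k,st[i],'z pct',np.percentile(z,[5,50,95]).round(1),'mean',q.mean(0).round(1))
    # table plane bias
    q=P[reg&(hh<20)&(abs(P[...,2])<15)]; print(n,'table z med',np.median(q[:,2]),q[:,2].std())
E
```

```text
t white [308 198  22  33 193] z pct [ 7.6 29.7 36.9] mean [612.    6.   28.1]
t white [357 208  10  37 199] z pct [ 0.7 29.1 34.6] mean [ 577.5 -114.2   25. ]
t red [332 204  23  13 162] z pct [64.1 69.7 75. ] mean [615.9 -58.4  69.4]
t green [330 178  36  36 692] z pct [ 65.4  89.  120.4] mean [658.4 -72.7  88.9]
t table z med 0.8448725148709855 3.726511468085179
s white [271 230  16  18 140] z pct [ 0.2 27.1 31.8] mean [ 557.6 -112.    22.9]
s white [264 268  43  16 465] z pct [ 0.9 21.9 31.4] mean [614.8   7.9  19.3]
s red [266 239  11  19  95] z pct [65.2 68.6 71.5] mean [617.1 -51.2  68.5]
s green [ 234  234   36   51 1144] z pct [ 19.   69.  114.6] mean [677.  -47.2  67.4]
s table z med -0.04702122926346419 2.584462149605686
```

```bash
python3 - <<'E'
from h import *
def lines(c,u0,v0,w,h,k,f):
    im=cv2.resize(c['p'][v0:v0+h,u0:u0+w],None,fx=k,fy=k,interpolation=cv2.INTER_CUBIC)
    hsv=cv2.cvtColor(im,cv2.COLOR_RGB2HSV); ss=hsv[...,1].astype(int);vv=hsv[...,2].astype(int)
    out=im[:,:,::-1].copy()
    m=((ss<70)&(vv>135)).astype(np.uint8)
    cs,_=cv2.findContours(m,cv2.RETR_EXTERNAL,cv2.CHAIN_APPROX_NONE)
    for q in cs:
        if cv2.contourArea(q)<50*k*k: continue
        a=cv2.approxPolyDP(q,1.0*k,True)[:,0]
        uv=(a+.5)/k-.5+[u0,v0]
        print(f); print(np.c_[a,uv.round(1),plane(c,uv,30)[:,:2].round(1)])
        cv2.polylines(out,[a.reshape(-1,1,2)],True,(0,0,255),1)
    cv2.imwrite(f,out)
t=load('top0.npz');s=load('scene0.npz')
lines(t,300,185,80,70,8,'pics/t_rail.png')
lines(s,250,220,80,70,8,'pics/s_rail.png')
E
```

```text
pics/t_rail.png
[[ 515.   179.   363.9  206.9  637.  -121. ]
 [ 492.   189.   361.1  208.2  633.1 -112.7]
 [ 449.   321.   355.7  224.7  583.8  -97.6]
 [ 500.   484.   362.1  245.1  524.5 -116.2]
 [ 521.   481.   364.7  244.7  525.7 -123.6]
 [ 539.   461.   366.9  242.2  533.1 -130. ]
 [ 500.   313.   362.1  223.7  587.1 -115.9]
 [ 529.   193.   365.7  208.7  631.8 -126.1]]
pics/t_rail.png
[[237.   98.  329.2 196.8 665.3 -20. ]
 [205.  104.  325.2 197.6 662.8  -8.4]
 [169.  216.  320.7 211.6 620.6   3.8]
 [ 61.  322.  307.2 224.8 580.5  41.8]
 [ 57.  345.  306.7 227.7 572.   43. ]
 [ 73.  367.  308.7 230.4 564.1  37.1]
 [ 85.  369.  310.2 230.7 563.4  32.8]
 [205.  251.  325.2 215.9 607.9  -9.5]
 [242.  123.  329.8 199.9 655.9 -22. ]]
pics/s_rail.png
[[111.  432.  263.4 273.6 661.8 -21.7]
 [125.  508.  265.2 283.1 674.7   7.3]
 [137.  516.  266.7 284.1 673.4  12.2]
 [278.  475.  284.3 278.9 629.   25. ]
 [448.  492.  305.6 281.1 590.2  62.9]
 [462.  457.  307.3 276.7 578.4  54. ]
 [460.  413.  307.1 271.2 568.3  38.9]
 [448.  401.  305.6 269.7 568.4  32.5]
 [291.  382.  285.9 267.3 604.2  -4.6]
 [196.  400.  274.1 269.6 632.9 -16.6]]
pics/s_rail.png
[[ 291.    79.   285.9  229.4  526.3 -120.6]
 [ 253.    80.   281.2  229.6  537.2 -128.2]
 [ 169.   149.   270.7  238.2  578.9 -117.3]
 [ 168.   170.   270.6  240.8  584.6 -109.1]
 [ 199.   223.   274.4  247.4  589.7  -81.8]
 [ 227.   215.   277.9  246.4  580.1  -79.2]
 [ 253.   172.   281.2  241.1  561.9  -90.8]
 [ 296.   147.   286.6  237.9  543.6  -91.9]
 [ 300.    91.   287.1  230.9  527.1 -113.7]]
```

View pics/t_rail.png

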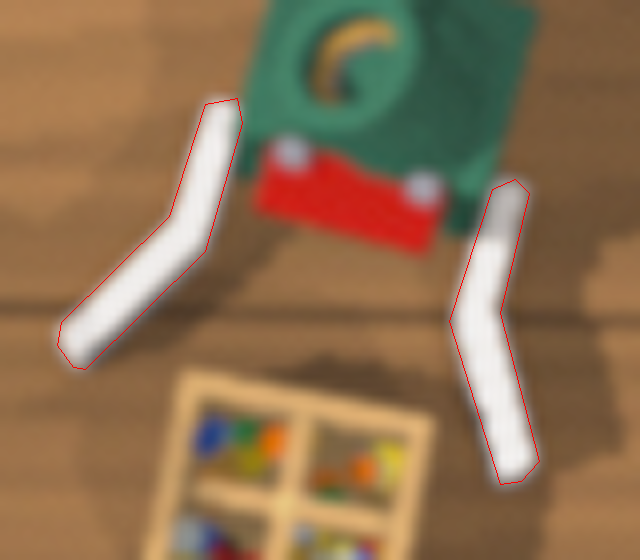

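View pics/s_rail.png

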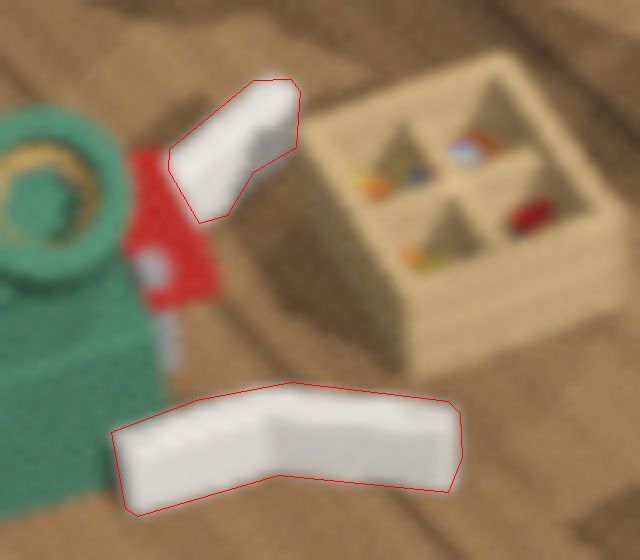

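```bash
python3 - <<'E'
from h import *
t=load('top0.npz');s=load('scene0.npz')
f=lambda p,k,o:(np.array(p,float)+.5)/k-.5+o
T=lambda p:f(p,5.4,[290,165]); S=lambda p:f(p,6,[220,210])
print('ring',tri(t,T((293,145)),s,S((212,207))))
for z in(105,110):print(plane(t,T((293,145)),z),plane(s,S((212,207)),z))
tc=[(180,360),(347,390),(320,535),(150,503)]
q=plane(t,[T(p) for p in tc],42);print('tray top view',q.round(1),q.mean(0))
sc=[(405,160),(492,305),(650,215),(560,98)] # front-left.. 
w=plane(s,[S(p) for p in sc],42);print('tray scene',w.round(1),w.mean(0))
for a,b in ((0,2),):
    print(tri(t,T(tc[0]),s,S((492,305))),tri(t,T(tc[1]),s,S((405,160))),tri(t,T(tc[2]),s,S((560,98))),tri(t,T(tc[3]),s,S((650,215))))
# key
TK=lambda p:f(p,8,[190,225]); SK=lambda p:f(p,7,[360,265])
kc=[(177,143),(277,150),(270,255),(172,235)]
q=plane(t,[TK(p) for p in kc],145);print('key',q.round(1),q.mean(0))
sk=[(300,95),(370,160),(290,205),(220,135)]
w=plane(s,[SK(p) for p in sk],145);print('key s',w.round(1),w.mean(0))
print(tri(t,TK((226,193)),s,SK((294,148))))
st=plane(t,[TK(p) for p in[(130,195),(325,98),(427,290),(225,395)]],50);print('stand',st.round(1),st.mean(0))
ss=plane(s,[SK(p) for p in[(400,285),(335,460),(105,365),(180,205)]],50);print('stand s',ss.round(1),ss.mean(0))
E
```

```text
ring (array([657.68720658, -57.937598  , 106.59932517]), np.float64(3.80950297782616))
[[659.72436726 -59.21429867 105.        ]] [[655.81796559 -57.74446587 105.        ]]
[[658.21487532 -59.00090007 110.        ]] [[657.86096552 -53.31370489 110.        ]]
tray top view [[559.8  -3.8  42. ]
 [545.5 -91.8  42. ]
 [468.1 -78.4  42. ]
 [483.2  10.4  42. ]] [514.16219377 -40.89083868  42.        ]
tray scene [[544.9 -86.2  42. ]
 [564.1   9.3  42. ]
 [477.2   7.9  42. ]
 [464.9 -76.4  42. ]] [512.73679691 -36.33376077  42.        ]
(array([560.23305622,  -1.79704493,  30.28462602]), np.float64(5.8831629097746925)) (array([544.56607761, -90.60261786,  38.82857254]), np.float64(4.211371749397153)) (array([466.60400224, -77.04627111,  42.99969887]), np.float64(3.707891072273672)) (array([481.32020726,  11.23585936,  47.72482934]), np.float64(2.44661014416501))
key [[500.9 289.2 145. ]
 [499.2 256.1 145. ]
 [464.1 256.5 145. ]
 [470.1 289.  145. ]] [483.56074752 272.69412913 145.        ]
key s [[467.8 260.8 145. ]
 [468.8 292.2 145. ]
 [500.4 290.  145. ]
 [498.7 257.5 145. ]] [483.9371671  275.12119222 145.        ]
(array([483.95657048, 273.29053898, 143.62354318]), np.float64(2.3945263961732066))
stand [[500.4 324.6  50. ]
 [536.6 257.9  50. ]
 [468.8 218.5  50. ]
 [430.3 287.1  50. ]] [484.02384564 272.03969512  50.        ]
stand s [[434.  291.4  50. ]
 [499.6 327.2  50. ]
 [533.9 256.1  50. ]
 [469.9 222.7  50. ]] [484.33153556 274.35028625  50.        ]
```

```bash
python3 - <<'E'
from h import *
t=load('top0.npz');s=load('scene0.npz')
a=cv2.resize(t['p'][175:225,320:370,::-1],(400,400),interpolation=cv2.INTER_CUBIC)
b=cv2.resize(s['p'][225:275,230:280,::-1],(400,400),interpolation=cv2.INTER_CUBIC)
cv2.imwrite('pics/ring.png',np.hstack([a,b]))
E
```

```text
(no output)
```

View pics/ring.png

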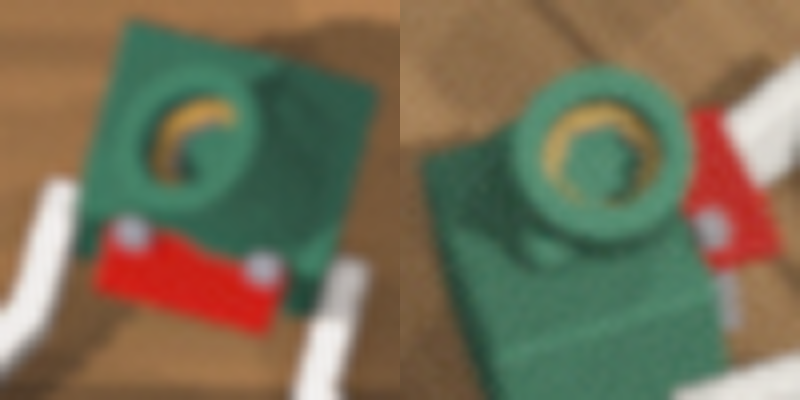

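```bash
python3 - <<'E'
from h import *
t=load('top0.npz');s=load('scene0.npz')
T=lambda p:(np.array(p,float)+.5)/8-.5+[320,175]; S=lambda p:(np.array(p,float)+.5)/8-.5+[230,225]
print('ring',tri(t,T((190,140)),s,S((202,154))),plane(t,T((190,140)),110.4),plane(s,S((202,154)),110.4))
q=plane(t,[T((132,22)),T((378,95))],70);d=q[0]-q[1];print(q,np.linalg.norm(d),np.degrees(np.arctan2(-d[0],d[1])));
print(q.mean(0))
E
```

```text
ring (array([656.7956634 , -57.28554803, 107.14902789]), np.float64(1.1704903453849334)) [[656.29639148 -57.52057245 110.4       ]] [[657.75050223 -53.90716047 110.4       ]]
[[ 711.65925441  -38.05466416   70.        ]
 [ 686.369985   -125.64444948   70.        ]] 91.16752513621415 -16.1046958580603
[699.01461971 -81.84955682  70.        ]
```

```bash
cat > g.py <<'E'
import sys, numpy as np
from scipy.spatial.transform import Rotation as Ro
from plant import env
YH=-15.0; u=np.array([np.cos(np.radians(YH)),np.sin(np.radians(YH)),0]); v=np.array([-u[1],u[0],0]); z=np.array([0,0,1.])
N=np.array([589,-52,0.])
def H(a,b,c): return N+a*u+b*v+c*z
def down(yaw): return Ro.from_euler('xyz',[180,0,yaw],degrees=True)
def rel(pos,R=None):
    s=env.sense(); R0=Ro.from_euler('xyz',s['tool_rot']); 
    rv=np.zeros(3) if R is None else (R0.inv()*R).as_rotvec(degrees=True)
    sh=R0.inv().apply(np.asarray(pos)-s['ee_pos'])
    print('rot',rv.round(1),'shift',sh.round(1),'dist',np.linalg.norm(sh).round(0),'| t',round(s['t'],2),'q',np.round(s['joint_pos'],2),'F',np.round(s['force'],1),'op',round(s['opening']*94,1),'pos',s['ee_pos'].round(1),'rpy',np.degrees(s['tool_rot']).round(1))
E
python3 -c "
from g import *
rel(H(-150,-3,120),down(165))"
```

```text
rot [ -0.1  -0.  -10.3] shift [-407.7 -399.4   85.3] dist 577.0 | t 0.1 q [ 1.01  0.28  1.51 -0.    1.36 -0.12] F [-0.2  0.3 -0.4] op 93.8 pos [245.6 519.4 204.7] rpy [-179.9   -0.   154.7]
```

Request:
move_arm --commands "0 0 -10.3 -408 -400 0 50;0 0 -10.3 -408 -400 0 50;0 0 -10.3 -408 -400 0 50;0 0 -10.3 -408 -400 0 50;0 0 -10.3 -408 -400 0 50"

```text
t: 0.52
ee_pos: [317.7, 323.0, 205.1]
tool_rot: [-3.141, -0.0, 2.881]
force: [1.0, -0.4, -0.4]
opening: 0.682
```

```bash
python3 -c "
from g import *
rel(H(-150,-3,80),down(165))"
```

```text
rot [-0.  -0.   0.1] shift [-208.9 -295.1  125.2] dist 383.0 | t 0.52 q [ 0.64  0.09  1.74 -0.    1.31 -0.67] F [ 1.  -0.4 -0.4] op 64.1 pos [317.7 323.  205.1] rpy [-180.    -0.   165.1]
```

Request:
move_arm --commands "0 0 0 -209 -295 110 50;0 0 0 -209 -295 110 50;0 0 0 -209 -295 110 50;0 0 0 -209 -295 110 50;0 0 0 -209 -295 110 50"

```text
t: 0.93
ee_pos: [386.9, 136.1, 144.3]
tool_rot: [3.141, 0.0, 2.88]
force: [0.8, 1.2, -0.4]
opening: 0.532
```

```bash
python3 -c "
from g import *
rel(H(-150,-3,15),down(165))"
```

```text
rot [0. 0. 0.] shift [ -93.9 -132.4  129.3] dist 208.0 | t 0.93 q [ 0.17  0.07  1.93  0.    1.14 -1.14] F [ 0.8  1.2 -0.4] op 50.0 pos [386.9 136.1 144.3] rpy [180.   0. 165.]
```

Request:
move_arm --commands "0 0 0 -94 -132 95 50;0 0 0 -94 -132 95 50;0 0 0 -94 -132 95 50;0 0 0 -94 -132 95 50;0 0 0 -94 -132 129 50"

```text
t: 1.35
ee_pos: [447.6, -15.7, 23.2]
tool_rot: [-3.141, 0.01, 2.877]
force: [2.4, -0.1, 0.3]
opening: 0.526
```

```bash
python3 -c "
from g import *
rel(H(-150,-3,15),down(165))
from h import *
save('scene','s1.npz');s=load('s1.npz');crop(s,220,200,160,120,5,'pics/s1.png')"
```

```text
rot [-0.   0.6 -0.1] shift [ 4.2 -1.5  8.1] dist 9.0 | t 1.35 q [-0.19  0.27  2.04 -0.    0.82 -1.5 ] F [ 2.4 -0.1  0.3] op 49.5 pos [447.6 -15.7  23.2] rpy [-180.     0.6  164.9]
```

View pics/s1.png

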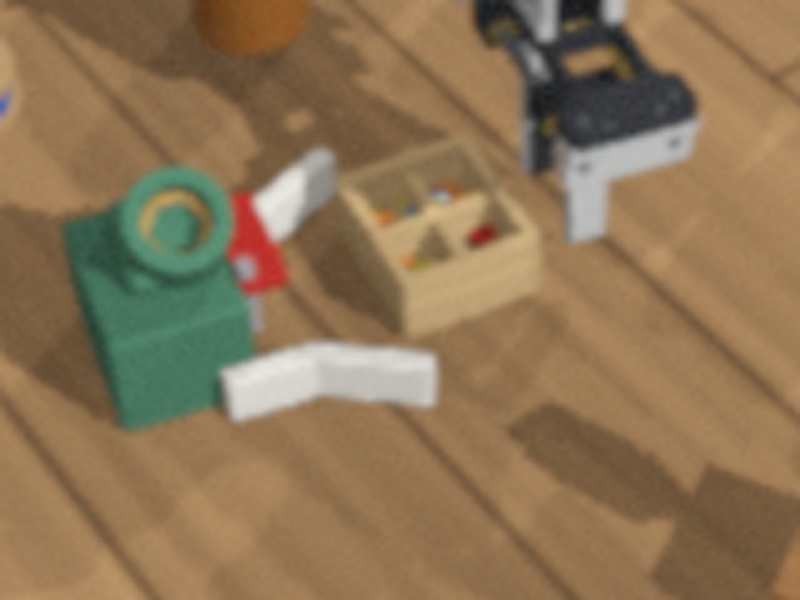

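Request:
move_arm --commands "0 0 0 -8 -2 4 50;0 0 0 -18 -3 7 50;0 0 0 -28 -3 8 50;0 0 0 -38 -3 8 50;0 0 0 -48 -3 8 50"

```text
t: 1.82
ee_pos: [490.1, -26.3, 15.2]
tool_rot: [3.141, 0.002, 2.881]
force: [0.0, 0.4, -0.8]
opening: 0.53
```

Request:
move_arm --commands "0 0 0 -8 0 0 50;0 0 0 -16 0 0 50;0 0 0 -24 0 0 50;0 0 0 -30 0 0 50;0 0 0 -34 0 0 50"

```text
t: 2.23
ee_pos: [522.3, -35.8, 14.1]
tool_rot: [3.141, 0.001, 2.88]
force: [-0.6, 0.9, 0.5]
opening: 0.53
```

```bash
python3 -c "
from g import *
rel(H(-48,0,15),down(165))
from h import *
save('top','t2.npz');s=load('t2.npz');crop(s,290,165,100,100,5,'pics/t2.png')"
```

```text
rot [0.  0.1 0. ] shift [-20.6   1.6  -0.9] dist 21.0 | t 2.23 q [-0.2   0.38  1.89  0.    0.87 -1.51] F [-0.6  0.9  0.5] op 49.9 pos [522.3 -35.8  14.1] rpy [1.80e+02 1.00e-01 1.65e+02]
```

View pics/t2.png

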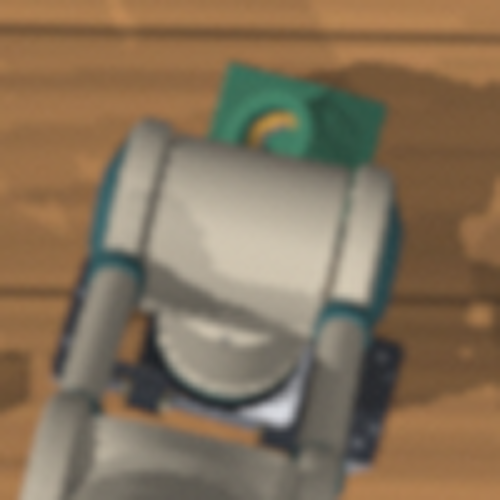

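Request:
move_arm --commands "0 0 0 -4 0 0 50;0 0 0 -8 0 0 50;0 0 0 -12 0 0 50;0 0 0 -15 0 0 50;0 0 0 -18 0 0 50"

```text
t: 2.7
ee_pos: [538.8, -40.4, 14.0]
tool_rot: [3.141, -0.0, 2.879]
force: [-1.7, 0.5, 0.3]
opening: 0.533
```

```bash
python3 -c "
from g import *
rel(H(-48,0,15),down(165))
from h import *
save('scene','s3.npz');s=load('s3.npz');crop(s,220,200,120,90,6,'pics/s3.png')"
```

```text
rot [ 0. -0. -0.] shift [-3.5  1.8 -1. ] dist 4.0 | t 2.7 q [-0.2   0.4   1.85  0.    0.89 -1.51] F [-1.7  0.5  0.3] op 50.1 pos [538.8 -40.4  14. ] rpy [180.  -0. 165.]
```

View pics/s3.png

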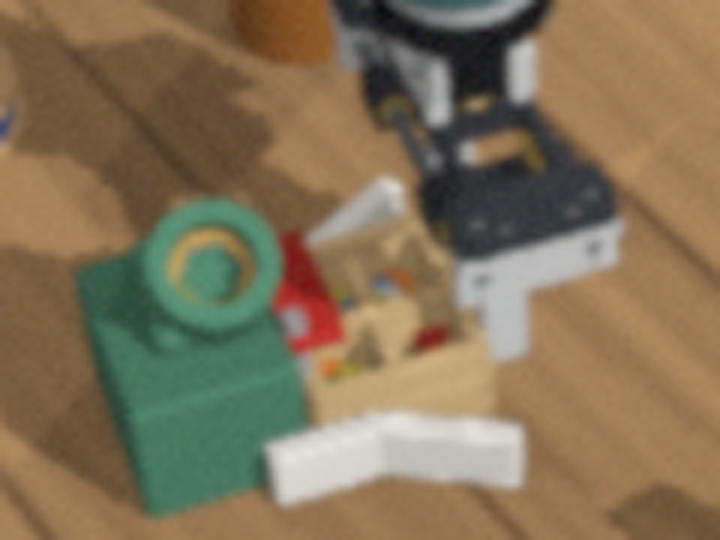

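Request:
move_arm --commands "0 0 0 -1.5 0 0 50;0 0 0 -3 0 0 50;0 0 0 -4.5 0 0 50;0 0 0 -6 0 0 50;0 0 0 -7 0 0 50"

```text
t: 3.17
ee_pos: [543.6, -41.8, 13.7]
tool_rot: [-3.141, -0.004, 2.88]
force: [-4.1, 1.7, 3.1]
opening: 0.534
```

Request:
move_arm --commands "0 0 0 -1 0 0 50;0 0 0 -2 0 0 50;0 0 0 -3 0 0 50;0 0 0 -4 0 0 50;0 0 0 -4 0 0 50"

```text
t: 3.58
ee_pos: [543.5, -41.9, 13.1]
tool_rot: [-3.141, -0.011, 2.881]
force: [-8.6, 3.2, 5.1]
opening: 0.536
```

```bash
python3 -c "
from g import *
rel(H(-48,0,15),down(165))"
```

```text
rot [-0.  -0.6  0. ] shift [ 1.5  2.  -1.9] dist 3.0 | t 3.58 q [-0.2   0.41  1.83  0.    0.91 -1.51] F [-8.6  3.2  5.1] op 50.4 pos [543.5 -41.9  13.1] rpy [-180.    -0.6  165. ]
```

Request:
move_arm --commands "0 0 0 -3 0 0 50;0 0 0 -5 0 0 50;0 0 0 -5 0 0 50"

```text
t: 3.83
ee_pos: [543.4, -41.9, 12.3]
tool_rot: [-3.141, -0.021, 2.881]
force: [-15.9, 4.8, 7.8]
opening: 0.533
```

Request:
move_arm --commands "0 0 0 10 0 -5 50;0 0 0 30 0 -15 50;0 0 0 60 0 -40 70;0 0 0 85 0 -75 94;0 0 0 85 0 -110 94"

```text
t: 4.25
ee_pos: [466.2, -20.9, 123.8]
tool_rot: [-3.141, -0.006, 2.88]
force: [0.5, 0.3, -0.5]
opening: 0.71
```

```bash
python3 -c "
from g import *
rel([484,273.5,200],down(178))
from h import *
save('scene','s4.npz');s=load('s4.npz');crop(s,220,220,100,75,8,'pics/s4.png')
save('top','t4.npz')
s=load('t4.npz');crop(s,290,165,100,90,6,'pics/t4.png')"
```

```text
rot [  0.   -0.4 -13. ] shift [ 59.5 289.  -75.9] dist 305.0 | t 4.25 q [-0.19  0.18  1.85  0.    1.11 -1.5 ] F [ 0.5  0.3 -0.5] op 66.7 pos [466.2 -20.9 123.8] rpy [-180.    -0.4  165. ]
```

View pics/s4.png

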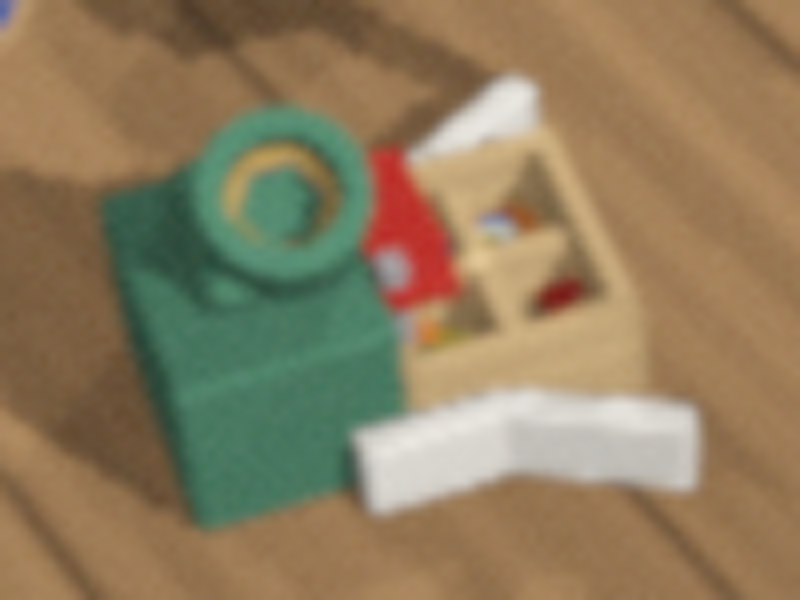

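View pics/t4.png

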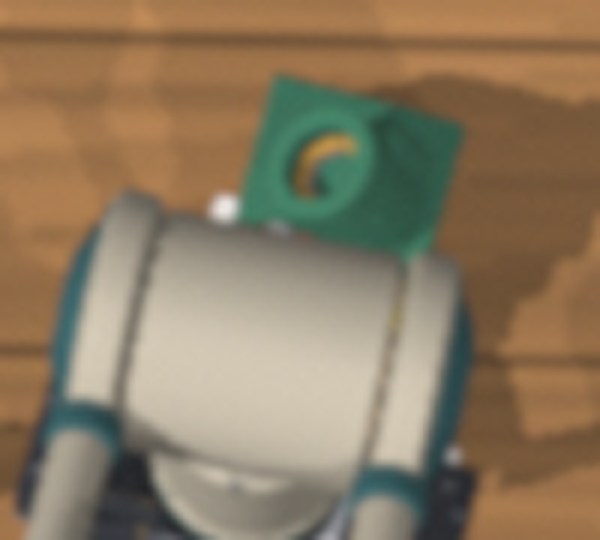

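Request:
move_arm --commands "0 0 -13 60 289 -76 94;0 0 -13 60 289 -76 94;0 0 -13 60 289 -76 94;0 0 -13 60 289 -76 94;0 0 -13 60 289 -76 94"

```text
t: 4.77
ee_pos: [484.5, 180.9, 176.3]
tool_rot: [3.141, 0.003, 3.106]
force: [1.5, -0.6, 0.3]
opening: 1.0
```

```bash
python3 -c "
from g import *
rel([484,273.8,180],down(178))"
```

```text
rot [ 0.   0.1 -0.1] shift [ 3.8 92.9 -3.6] dist 93.0 | t 4.77 q [ 0.22  0.21  1.68 -0.    1.26 -1.31] F [ 1.5 -0.6  0.3] op 94.0 pos [484.5 180.9 176.3] rpy [1.800e+02 1.000e-01 1.779e+02]
```

Request:
move_arm --commands "0 0 0 3 36 -5 94;0 0 0 3 72 -5 94;0 0 0 3 93 -5 94;0 0 0 3 93 -5 94"

```text
t: 5.1
ee_pos: [484.8, 276.7, 180.5]
tool_rot: [3.138, 0.002, 3.11]
force: [-0.3, -0.7, 0.3]
opening: 1.003
```

```bash
python3 -c "
from g import *
rel([484,273.8,102],down(178))
from h import *
save('scene','s5.npz');s=load('s5.npz');crop(s,340,220,110,110,5,'pics/s5.png')
crop(s,225,225,50,50,12,'pics/s5h.png')
"
```

```text
rot [0.2 0.1 0.2] shift [ 0.9 -3.2 78.5] dist 79.0 | t 5.1 q [ 0.39  0.26  1.59  0.    1.29 -1.15] F [-0.3 -0.7  0.3] op 94.3 pos [484.8 276.7 180.5] rpy [1.798e+02 1.000e-01 1.782e+02]
```

View pics/s5.png

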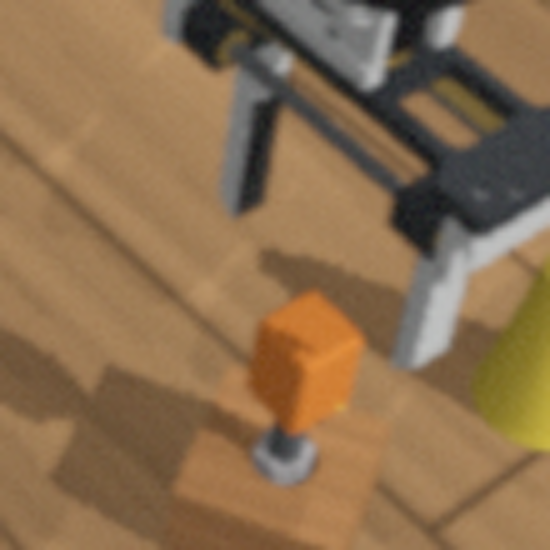

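View pics/s5h.png

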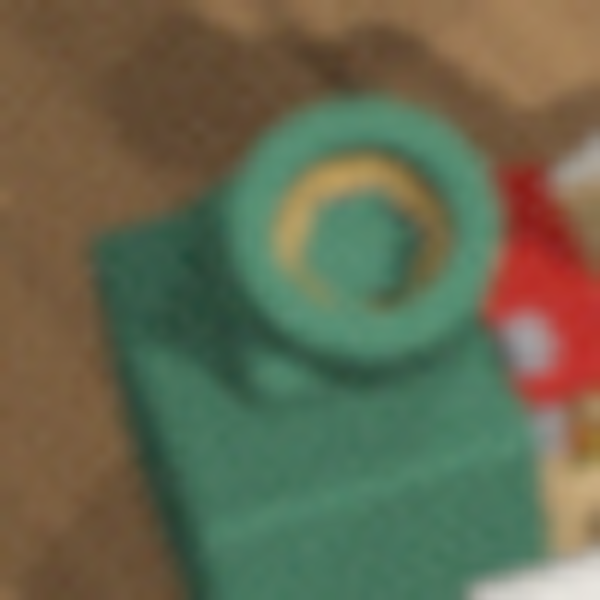

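```bash
python3 -c "
from h import *
for f in('scene0.npz','top0.npz'):
    c=load(f);P=cloud(c);hsv=cv2.cvtColor(c['p'],cv2.COLOR_RGB2HSV);h,s,v=[hsv[...,i].astype(int) for i in range(3)]
    m=(h>22)&(h<32)&(s>180)&(P[...,0]>250)&(P[...,0]<500)&(P[...,1]>150)&(P[...,1]<420)&(P[...,2]>5)
    q=P[m];print(len(q),q.min(0),q.max(0),np.median(q,0))
"
```

```text
141 [329.47096871 283.37943647   5.53545366] [358.78528935 324.93459655 114.15925484] [346.74344578 304.95935033  51.64838948]
393 [296.52720963 270.20506198   5.41333026] [355.89565933 329.11625983 125.10707264] [323.74179246 290.39020816  64.8344623 ]
```

Request:
move_arm --commands "0 0 0 1 -3 35 80;0 0 0 1 -3 70 70;0 0 0 1 -3 78 70;0 0 0 1 -3 78 34;0 0 0 1 -3 78 30"

```text
t: 5.57
ee_pos: [483.4, 268.3, 103.4]
tool_rot: [-3.142, 0.0, 3.105]
force: [0.5, -0.7, -0.7]
opening: 0.685
```

Request:
move_arm --commands "0 0 0 0 0 0 25;0 0 0 0 0 0 25;0 0 0 0 0 0 25;0 0 0 0 0 0 25"

```text
t: 5.9
ee_pos: [483.4, 269.4, 104.2]
tool_rot: [3.14, 0.002, 3.106]
force: [-0.2, 0.7, 0.8]
opening: 0.398
```

```bash
python3 -c "
from g import *
rel([484,273.8,102],down(178))
from h import *
save('scene','s6.npz');s=load('s6.npz');crop(s,340,220,110,110,5,'pics/s6.png')
"
```

```text
rot [ 0.1  0.1 -0. ] shift [-0.5  4.4  2.2] dist 5.0 | t 5.9 q [ 0.38  0.32  1.71  0.    1.11 -1.15] F [-0.2  0.7  0.8] op 37.4 pos [483.4 269.4 104.2] rpy [1.799e+02 1.000e-01 1.780e+02]
```

View pics/s6.png

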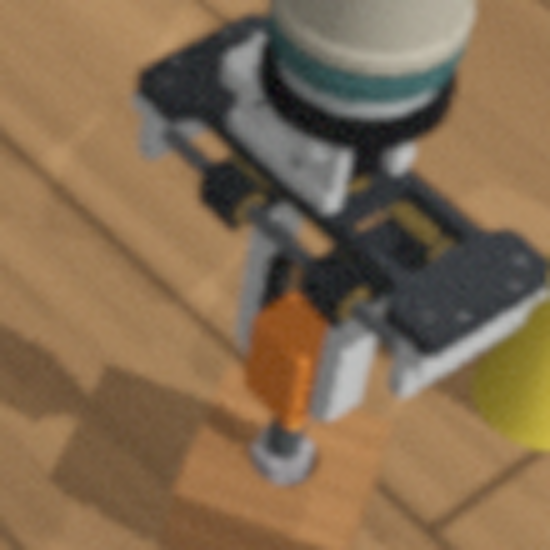

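Request:
move_arm --commands "0 0 0 0 2 0 25;0 0 0 0 3 0 25;0 0 0 0 3 0 25;0 0 0 0 3 0 25"

```text
t: 6.28
ee_pos: [483.3, 271.9, 103.7]
tool_rot: [-3.141, 0.002, 3.107]
force: [-0.8, -1.1, 5.4]
opening: 0.358
```

```bash
python3 -c "
from g import *
rel([484,273.8,102],down(178))"
```

```text
rot [-0.   0.1  0. ] shift [-0.7  1.9  1.7] dist 3.0 | t 6.28 q [ 0.39  0.32  1.71 -0.    1.11 -1.15] F [-0.8 -1.1  5.4] op 33.6 pos [483.3 271.9 103.7] rpy [-1.80e+02  1.00e-01  1.78e+02]
```

Request:
move_arm --commands "0 0 0 0 0 -10 25;0 0 0 0 0 -30 25;0 0 0 0 0 -60 25;0 0 0 0 0 -95 25;0 0 0 0 0 -110 25"

```text
t: 6.7
ee_pos: [483.7, 272.6, 216.8]
tool_rot: [3.14, 0.004, 3.107]
force: [0.7, 0.1, -2.4]
opening: 0.361
```

```bash
python3 -c "
from g import *
rel([484,273.8,212],down(178))
from h import *
save('scene','s7.npz');s=load('s7.npz');crop(s,350,180,100,120,5,'pics/s7.png')
save('top','t7.npz')
"
```

```text
rot [ 0.1  0.2 -0. ] shift [-0.3  1.2  4.8] dist 5.0 | t 6.7 q [ 0.39  0.24  1.53  0.    1.37 -1.15] F [ 0.7  0.1 -2.4] op 33.9 pos [483.7 272.6 216.8] rpy [179.9   0.2 178. ]
```

View pics/s7.png

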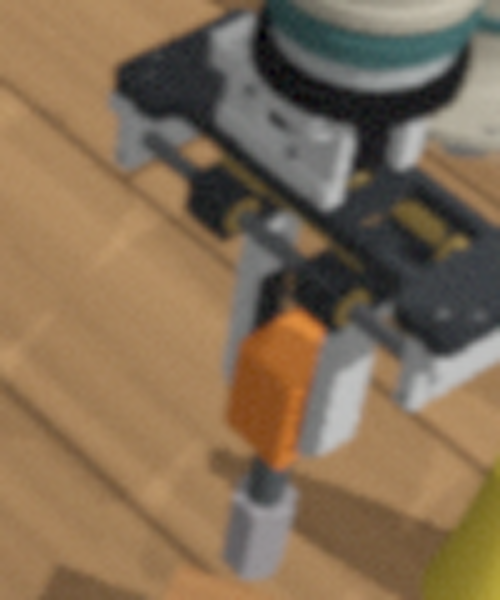

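```bash
python3 -c "
from h import *
s=load('s7.npz');g=s['p'][268:300,385:417].astype(float)
b=np.clip((g-90)/(190-90),0,1)*255
cv2.imwrite('pics/hex7.png',cv2.resize(b.astype(np.uint8)[:,:,::-1],None,fx=16,fy=16,interpolation=cv2.INTER_CUBIC))
gray=s['p'].mean(2)
for r in range(281,293,1): print(r,gray[r,392:414].astype(int))
"
```

```text
281 [124 123 123 115 108 104 115 128 135 130 122 120 127 142 152 151 134 106
  93  87  90  92]
282 [123 125 122 116 105  96 101 118 140 153 152 148 148 155 158 153 133 103
  89  84  91  89]
283 [123 123 122 115 100  94  96 107 128 146 150 149 151 153 150 141 120  93
  89  88  89  88]
284 [124 124 121 112 100  95  97 103 122 140 146 146 146 145 145 138 112  87
  87  87  87  90]
285 [130 126 121 108 100  96  95 101 122 141 146 148 146 147 146 134 110  89
  86  84  86  87]
286 [132 126 118 107  98  95  94 106 129 142 148 145 148 148 146 140 122 100
  89  84  84  85]
287 [132 131 120 104  97  97  96 109 133 145 144 146 147 147 146 142 132 121
 110  95  89  87]
288 [132 131 121 105  97  98  99 117 135 145 147 147 146 147 148 140 133 130
 120 110 100  92]
289 [130 127 117 101  97  96 100 119 138 145 146 148 148 149 144 137 132 129
 130 128 119 108]
290 [126 122 115 102  96  97 104 126 142 147 147 147 146 145 142 134 130 129
 129 129 126 122]
291 [123 120 112 100  97  97 109 128 143 145 147 144 146 144 140 131 130 130
 130 132 129 127]
292 [120 124 118 106 101 102 113 133 144 146 147 146 145 141 134 128 126 127
 129 128 129 132]
```

View pics/hex7.png

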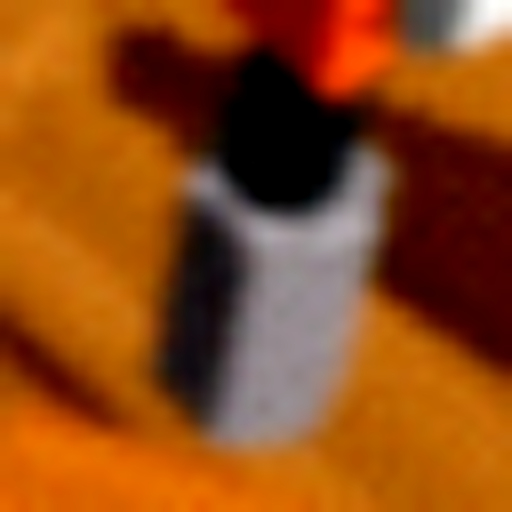

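```bash
python3 - <<'E'
from h import *
from scipy.ndimage import map_coordinates
YH=np.radians(-15);u=np.array([np.cos(YH),np.sin(YH),0]);v=np.array([-u[1],u[0],0]);z=np.array([0,0,1.])
a=.5*v+np.cos(np.pi/6)*z; e2=np.cross(a,u)
c=load('s5.npz')
im=np.mean([load(f)['p'].astype(float) for f in('scene0.npz','s4.npz','s5.npz','s6.npz','s7.npz')],0)
# ring as seen by scene camera: lip plane
lip=np.array([657.7,-54,110.4])
out=[]
for depth in (0,12):
    C=lip-depth*a
    g=np.linspace(-32,32,400); X,Y=np.meshgrid(g,-g)
    P=C+X[...,None]*u+Y[...,None]*e2
    q=proj(c,P.reshape(-1,3)); 
    out.append(np.stack([map_coordinates(im[...,i],[q[:,1],q[:,0]],order=3).reshape(400,400) for i in(2,1,0)],-1))
o=np.hstack(out);o=np.clip((o-40)*1.4,0,255);cv2.imwrite('pics/rect.png',o.astype(np.uint8))
E
```

```text
(no output)
```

View pics/rect.png

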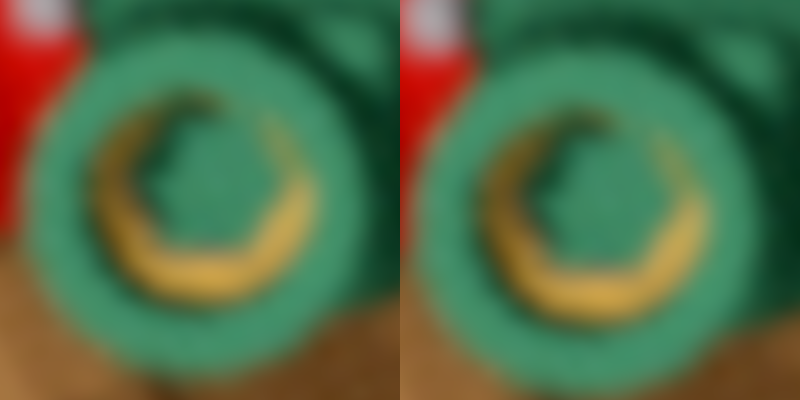

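```bash
python3 - <<'E'
from h import *
s=load('s7.npz')
print(proj(s,[[483.7,273,123.1],[483.7,273,118],[483.7,273,128],[483.7,273,168]]))
t=load('t7.npz');print(proj(t,[[483.7,273,123.1],[483.7,273,168]]))
E
cat >> g.py <<'E'
a=.5*v+np.cos(np.pi/6)*z; e2=np.cross(a,u)
LIP=np.array([656.,-56,110.4])
def sock(ang):
    t=np.radians(ang); x=np.cos(t)*u+np.sin(t)*e2; return Ro.from_matrix(np.c_[x,np.cross(-a,x),-a])
def tippos(h,L=93.7,du=0,de=0): # TCP for tip h mm above lip (neg inside)
    return LIP+a*(h+L)+du*u+de*e2
E
python3 -c "
from g import *
rel(tippos(45),sock(150)); print(tippos(45),sock(150).as_euler('xyz',degrees=True))
rel(tippos(60,),sock(150))"
```

```text
[[399.78112466 291.3056227 ]
 [399.48290109 292.72503524]
 [400.06980232 289.9316445 ]
 [402.5081723  278.32607986]]
[[218.98848257 250.46390298]
 [215.77836648 247.3349132 ]]
rot [30.6 -4.3 41.9] shift [-199.  -254.9  -14.2] dist 324.0 | t 6.8 q [ 0.39  0.24  1.53  0.    1.37 -1.15] F [ 0.3  1.  -1.8] op 34.1 pos [484.1 272.8 216. ] rpy [179.9   0.3 178. ]
[673.94910078  10.98695605 230.5177235 ] [-153.43494882   14.47751219  138.43494882]
rot [30.6 -4.3 41.9] shift [-200.7 -247.6  -27.1] dist 320.0 | t 6.8 q [ 0.39  0.24  1.53  0.    1.37 -1.15] F [ 0.3  1.  -1.8] op 34.1 pos [484.1 272.8 216. ] rpy [179.9   0.3 178. ]
```

Request:
move_arm --commands "30.6 -4.3 41.9 -201 -248 -30 25;30.6 -4.3 41.9 -201 -248 -30 25;30.6 -4.3 41.9 -201 -248 -30 25;30.6 -4.3 41.9 -201 -248 -30 25;30.6 -4.3 41.9 -201 -248 -30 25"

```text
t: 7.22
ee_pos: [607.0, 105.3, 230.8]
tool_rot: [-2.796, 0.137, 2.618]
force: [-0.8, 0.0, -1.6]
opening: 0.364
```

```bash
python3 -c "
from g import *
rel(tippos(60),sock(150))"
```

```text
rot [ 9.  -1.6 13. ] shift [-103.9  -38.    15.3] dist 112.0 | t 7.22 q [ 0.27  0.43  1.27 -0.34  1.6  -0.74] F [-0.8  0.  -1.6] op 34.2 pos [607.  105.3 230.8] rpy [-160.2    7.9  150. ]
```

Request:
move_arm --commands "9 -1.6 13 -104 -38 15 25;9 -1.6 13 -104 -38 15 25;9 -1.6 13 -104 -38 15 25;9 -1.6 13 -104 -38 15 25;9 -1.6 13 -104 -38 15 25"

```text
t: 7.63
ee_pos: [676.5, 18.9, 241.5]
tool_rot: [-2.679, 0.248, 2.419]
force: [0.0, 0.6, -2.9]
opening: 0.361
```

```bash
python3 -c "
from g import *
rel(tippos(60),sock(150))
from h import *
save('scene','s8.npz');s=load('s8.npz');crop(s,220,180,110,110,5,'pics/s8.png')
save('top','t8.npz');s=load('t8.npz');crop(s,280,140,110,110,5,'pics/t8.png')
T=env.sense()
R=Ro.from_euler('xyz',T['tool_rot']);tip=T['ee_pos']+R.apply([0,0,93.7]);print(tip,proj(load('s8.npz'),[tip,tip-R.apply([0,0,45]),LIP]),proj(s,[tip,tip-R.apply([0,0,45]),LIP]))
"
```

```text
rot [ 0.1 -0.2  0.3] shift [-0.5 -1.7 -1.4] dist 2.0 | t 7.63 q [ 0.18  0.56  1.07 -0.47  1.73 -0.63] F [ 0.   0.6 -2.9] op 34.0 pos [676.5  18.9 241.5] rpy [-153.5   14.2  138.6]
[663.50790307 -24.59497665 162.08199399] [[256.79656008 236.85449162]
 [257.771569   231.20351254]
 [254.98236621 243.01359602]] [[331.83994317 183.60655291]
 [323.89735708 176.72080919]
 [342.75859846 192.15536725]]
```

View pics/s8.png

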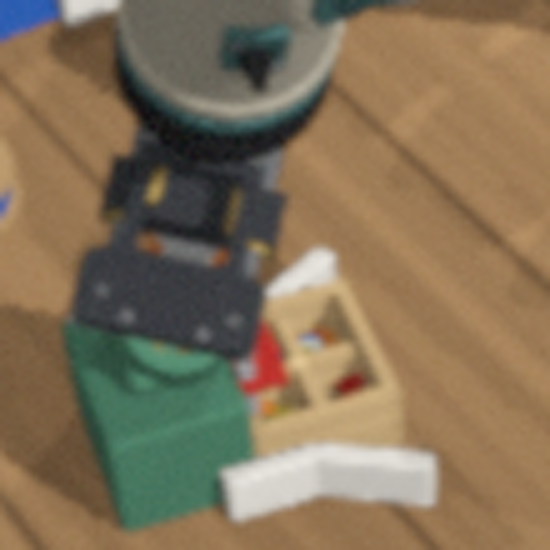

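View pics/t8.png

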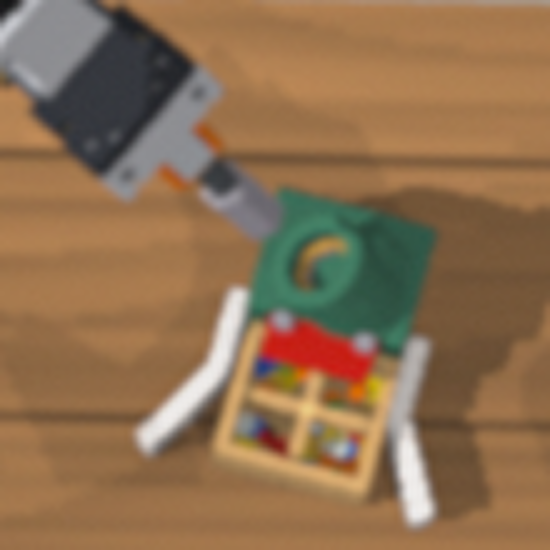

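Request:
move_arm --commands "0 0 0.3 0 -0.5 15 25;0 0 0.3 0 -1 30 25;0 0 0.3 0 -1 42 25;0 0 0.3 0 -1 50 25;0 0 0.3 0 -1 50 25"

```text
t: 8.15
ee_pos: [667.8, -4.5, 201.0]
tool_rot: [-2.681, 0.252, 2.416]
force: [-0.0, 0.6, -2.4]
opening: 0.365
```

```bash
python3 -c "
from g import *
rel(tippos(5),sock(150))
from h import *
save('top','t9.npz');s=load('t9.npz');crop(s,310,165,60,60,8,'pics/t9.png')
T=env.sense();print(T['moment'])
"
```

```text
rot [ 0.2 -0.   0. ] shift [-1.9  0.6  6.1] dist 6.0 | t 8.15 q [ 0.16  0.56  1.19 -0.47  1.62 -0.6 ] F [-0.   0.6 -2.4] op 34.3 pos [667.8  -4.5 201. ] rpy [-153.6   14.4  138.4]
[ 0.43327064 -0.13356378  0.04219734]
```

View pics/t9.png

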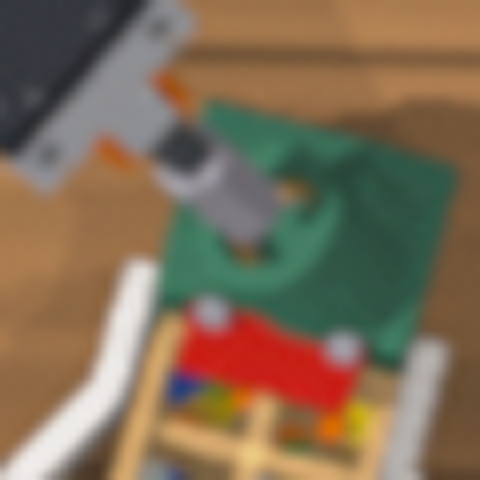

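Request:
move_arm --commands "0 0 0 -1 0.5 4 25;0 0 0 -1 0.5 8 25;0 0 0 -1 0.5 12 25;0 0 0 -1 0.5 15 25;0 0 0 -1 0.5 18 25"

```text
t: 8.62
ee_pos: [668.7, -14.0, 186.5]
tool_rot: [-2.683, 0.255, 2.415]
force: [-0.1, 0.2, -1.9]
opening: 0.361
```

```bash
python3 -c "
from g import *
rel(tippos(-12),sock(150))
T=env.sense();print(T['moment'],Ro.from_euler('xyz',T['tool_rot']).inv().apply(T['force']))
"
```

```text
rot [ 0.3  0.1 -0.1] shift [ 1.3 -0.6  6.2] dist 6.0 | t 8.62 q [ 0.14  0.56  1.21 -0.48  1.58 -0.59] F [-0.1  0.2 -1.9] op 33.9 pos [668.7 -14.  186.5] rpy [-153.8   14.6  138.4]
[ 0.46790554 -0.09270727 -0.01601981] [0.65870362 0.86880406 1.56329026]
```

Request:
move_arm --commands "0 0 0 1 0 2 25;0 0 0 1 0 4 25;0 0 0 1 0 6 25;0 0 0 1 0 8 25;0 0 0 1 0 10 25"

```text
t: 9.03
ee_pos: [666.8, -18.2, 177.8]
tool_rot: [-2.683, 0.255, 2.415]
force: [0.1, 0.2, -2.3]
opening: 0.365
```

```bash
cat > st.py <<'E'
from g import *
rel(tippos(-42),sock(150))
T=env.sense();R=Ro.from_euler('xyz',T['tool_rot']);print('Mtool',R.inv().apply(T['moment']).round(2),'Ftool',R.inv().apply(T['force']).round(2),'tip h',round(float((T['ee_pos']-LIP)@a-93.7),1))
E
python3 st.py
```

```text
rot [ 0.3  0.1 -0.1] shift [ 0.4 -0.8 26.3] dist 26.0 | t 9.03 q [ 0.14  0.56  1.24 -0.48  1.56 -0.59] F [ 0.1  0.2 -2.3] op 34.3 pos [666.8 -18.2 177.8] rpy [-153.8   14.6  138.4]
Mtool [-0.42  0.25 -0.07] Ftool [0.64 1.18 1.85] tip h -15.7
```

Request:
move_arm --commands "0 0 0 0 0 2 25;0 0 0 0 0 4 25;0 0 0 0 0 6 25;0 0 0 0 0 7 25;0 0 0 0 0 8 25"

```text
t: 9.45
ee_pos: [665.6, -21.9, 170.7]
tool_rot: [-2.683, 0.255, 2.415]
force: [0.3, 0.9, -1.9]
opening: 0.363
```

```bash
python3 st.py
```

```text
rot [ 0.3  0.1 -0.1] shift [ 0.2 -0.7 18.2] dist 18.0 | t 9.45 q [ 0.13  0.56  1.25 -0.48  1.54 -0.59] F [ 0.3  0.9 -1.9] op 34.1 pos [665.6 -21.9 170.7] rpy [-153.7   14.6  138.4]
Mtool [-0.37  0.38 -0.02] Ftool [0.86 1.51 1.23] tip h -23.8
```

Request:
move_arm --commands "0 0 0 0 0 2 25;0 0 0 0 0 4 25;0 0 0 0 0 6 25;0 0 0 0 0 6 25"

```text
t: 9.78
ee_pos: [664.8, -25.1, 165.2]
tool_rot: [-2.683, 0.254, 2.415]
force: [0.2, 0.4, -2.7]
opening: 0.361
```

```bash
python3 st.py
```

```text
rot [ 0.3  0.1 -0.1] shift [ 0.2 -0.7 11.8] dist 12.0 | t 9.78 q [ 0.13  0.56  1.26 -0.48  1.53 -0.58] F [ 0.2  0.4 -2.7] op 33.9 pos [664.8 -25.1 165.2] rpy [-153.7   14.6  138.4]
Mtool [-0.45  0.39  0.01] Ftool [0.76 1.52 2.1 ] tip h -30.1
```

Request:
move_arm --commands "0 0 0 0 0 2 25;0 0 0 0 0 4 25;0 0 0 0 0 6 25;0 0 0 0 0 8 25;0 0 0 0 0 9 25"

```text
t: 10.2
ee_pos: [663.7, -29.3, 157.6]
tool_rot: [-2.683, 0.255, 2.415]
force: [-0.5, 0.6, -2.2]
opening: 0.356
```

Request:
move_arm --commands "0 0 0 0 0 1.5 25;0 0 0 0 0 3 25;0 0 0 0 0 4 25;0 0 0 0 0 4 25"

```text
t: 10.53
ee_pos: [663.5, -30.4, 155.9]
tool_rot: [-2.685, 0.256, 2.414]
force: [-1.0, 4.9, 4.0]
opening: 0.363
```

```bash
python3 st.py
```

```text
rot [ 0.4  0.1 -0.2] shift [ 0.4 -0.7  1.1] dist 1.0 | t 10.53 q [ 0.12  0.57  1.28 -0.48  1.51 -0.58] F [-1.   4.9  4. ] op 34.2 pos [663.5 -30.4 155.9] rpy [-153.8   14.6  138.3]
Mtool [-0.14  0.9   0.01] Ftool [ 2.86  0.56 -5.68] tip h -40.9
```

Request:
move_arm --commands "0 0 5 0 0 0 25;0 0 11 0 0 0 25;0 0 17 0 0 0 25;0 0 23 0 0 0 25;0 0 28 0 0 0 25"

```text
t: 10.95
ee_pos: [663.6, -29.7, 155.6]
tool_rot: [-2.855, 0.438, 1.926]
force: [-1.0, 6.0, 4.7]
opening: 0.363
```

```bash
python3 st.py
```

```text
rot [  0.4  -0.  -28.4] shift [-0.7 -1.   1.2] dist 2.0 | t 10.95 q [ 0.12  0.57  1.28 -0.48  1.51 -0.09] F [-1.   6.   4.7] op 34.1 pos [663.6 -29.7 155.6] rpy [-163.6   25.1  110.4]
Mtool [ 0.27  1.17 -0.22] Ftool [ 3.44 -0.85 -6.78] tip h -40.8
```

Request:
move_arm --commands "0 0 6 0 0 0 25;0 0 13 0 0 0 25;0 0 20 0 0 0 25;0 0 27 0 0 0 25;0 0 32 0 0 0 25"

```text
t: 11.37
ee_pos: [664.1, -29.6, 155.6]
tool_rot: [3.131, 0.517, 1.3]
force: [-0.3, 6.0, 3.2]
opening: 0.36
```

Request:
move_arm --commands "0 0 6 0 0 0 25;0 0 13 0 0 0 25;0 0 20 0 0 0 25;0 0 27 0 0 0 25;0 0 30 0 0 0 25"

```text
t: 11.78
ee_pos: [664.6, -29.8, 155.7]
tool_rot: [2.856, 0.437, 0.716]
force: [-0.2, 4.9, 3.4]
opening: 0.358
```

```bash
python3 st.py; python3 -c "
from h import *
save('scene','s10.npz');s=load('s10.npz');crop(s,220,200,110,110,5,'pics/s10.png')
save('top','t10.npz');s=load('t10.npz');crop(s,290,155,100,100,6,'pics/t10.png')
"
```

```text
rot [  0.5  -0.3 -90.4] shift [-1.8 -0.7  1.2] dist 2.0 | t 11.78 q [ 0.12  0.57  1.28 -0.48  1.5   1.  ] F [-0.2  4.9  3.4] op 33.6 pos [664.6 -29.8 155.7] rpy [163.6  25.   41. ]
Mtool [ 0.86  0.51 -0.29] Ftool [ 1.36 -2.41 -5.24] tip h -40.7
```

View pics/t10.png

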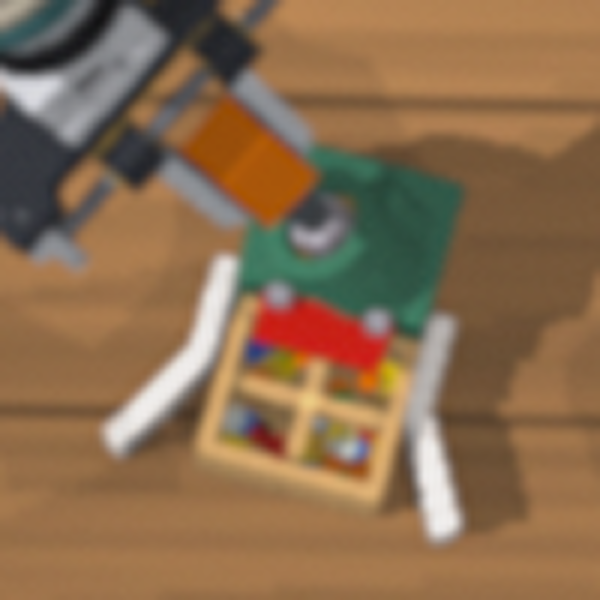

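View pics/s10.png

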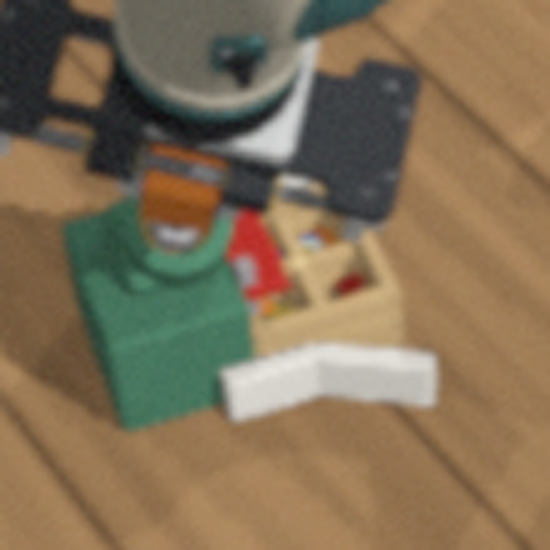

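Request:
move_arm --commands "0 0 0 0 0 -3 34;0 0 0 0 0 -3 70;0 0 0 0 0 -3 70;0 0 0 0 0 -3 70"

```text
t: 12.22
ee_pos: [663.8, -30.4, 157.5]
tool_rot: [2.858, 0.443, 0.72]
force: [0.7, 0.6, -0.8]
opening: 0.539
```

```bash
python3 st.py
```

```text
rot [  0.3  -0.1 -90.1] shift [-0.1 -1.   2.4] dist 3.0 | t 12.22 q [ 0.12  0.57  1.28 -0.48  1.51  0.99] F [ 0.7  0.6 -0.8] op 50.7 pos [663.8 -30.4 157.5] rpy [163.7  25.4  41.2]
Mtool [ 0.14  0.1  -0.08] Ftool [ 1.22 -0.07  0.32] tip h -39.6
```

Request:
move_arm --commands "0 0 0 0 0 0 70;0 0 -90 0 0 0 70;0 0 -90 0 0 0 70;0 0 -90 0 0 0 70;0 0 -90 0 0 0 70"

```text
t: 12.63
ee_pos: [663.7, -30.1, 157.2]
tool_rot: [3.126, 0.52, 1.286]
force: [0.7, -0.8, 0.7]
opening: 0.743
```

```bash
python3 st.py
```

```text
rot [  0.3  -0.  -61.1] shift [-0.  -0.8  2.3] dist 2.0 | t 12.63 q [ 0.12  0.57  1.28 -0.48  1.51  0.49] F [ 0.7 -0.8  0.7] op 69.8 pos [663.7 -30.1 157.2] rpy [179.1  29.8  73.7]
Mtool [ 0.06  0.2  -0.02] Ftool [-0.79  0.88 -0.29] tip h -39.7
```

Request:
move_arm --commands "0 0 -61 0 0 0 70;0 0 -61 0 0 0 70;0 0 -61 0 0 0 70;0 0 -61 0 0 0 70;0 0 -61 0 0 0 70"

```text
t: 13.05
ee_pos: [663.7, -30.1, 157.2]
tool_rot: [-2.829, 0.423, 1.983]
force: [-0.7, -0.0, 0.1]
opening: 0.742
```

```bash
python3 st.py
```

```text
rot [  0.3   0.  -25.3] shift [ 0.4 -0.6  2.3] dist 2.0 | t 13.05 q [ 0.12  0.57  1.28 -0.48  1.51 -0.14] F [-0.7 -0.   0.1] op 69.8 pos [663.7 -30.1 157.2] rpy [-162.1   24.3  113.6]
Mtool [-0.04  0.17 -0.02] Ftool [ 0.2  -0.71  0.05] tip h -39.7
```

Request:
move_arm --commands "0 0 -25.3 0 0 2 70;0 0 -25.3 0 0 2 70;0 0 -25.3 0 0 2 70;0 0 -25.3 0 0 2 45;0 0 -25.3 0 0 2 25"

```text
t: 13.47
ee_pos: [663.5, -31.0, 155.4]
tool_rot: [-2.684, 0.257, 2.412]
force: [0.5, -0.7, 0.6]
opening: 0.637
```

Request:
move_arm --commands "0 0 0 0 0 0 25;0 0 0 0 0 0 25;0 0 0 0 0 0 25;0 0 0 0 0 0 25;0 0 0 0 0 0 25"

```text
t: 13.88
ee_pos: [663.6, -30.7, 155.4]
tool_rot: [-2.685, 0.257, 2.411]
force: [0.3, 0.7, 0.1]
opening: 0.382
```

```bash
python3 st.py
```

```text
rot [ 0.3  0.1 -0.4] shift [ 0.5 -0.8  0.5] dist 1.0 | t 13.88 q [ 0.12  0.57  1.28 -0.48  1.51 -0.57] F [0.3 0.7 0.1] op 35.9 pos [663.6 -30.7 155.4] rpy [-153.8   14.7  138.1]
Mtool [-0.26  0.12  0.03] Ftool [ 0.26  0.58 -0.44] tip h -41.5
```

Close firmly, then the second quarter turn.

Request:
move_arm --commands "0 0 0 0 0 0 25;0 0 0 0 0 1 25;0 0 5 0 0 1.5 25;0 0 11 0 0 1.5 25;0 0 17 0 0 1.5 25"

```text
t: 14.3
ee_pos: [664.0, -30.8, 155.1]
tool_rot: [-2.778, 0.379, 2.12]
force: [0.2, 2.5, 4.8]
opening: 0.382
```

```bash
python3 st.py
```

```text
rot [  0.4   0.1 -17.7] shift [ 0.4 -1.3  0.2] dist 1.0 | t 14.3 q [ 0.12  0.57  1.28 -0.48  1.5  -0.27] F [0.2 2.5 4.8] op 36.0 pos [664.  -30.8 155.1] rpy [-159.2   21.7  121.5]
Mtool [-0.14  0.27 -0.18] Ftool [ 0.08 -0.51 -5.39] tip h -41.8
```

Request:
move_arm --commands "0 0 7 0 0 0 25;0 0 14 0 0 0 25;0 0 21 0 0 0 25;0 0 28 0 0 0 25;0 0 35 0 0 0 25"

```text
t: 14.72
ee_pos: [664.1, -30.8, 155.1]
tool_rot: [-3.075, 0.515, 1.455]
force: [1.6, 2.8, 5.0]
opening: 0.38
```

Request:
move_arm --commands "0 0 7 0 0 0 25;0 0 14 0 0 0 25;0 0 21 0 0 0 25;0 0 28 0 0 0 25;0 0 35 0 0 0 25"

```text
t: 15.13
ee_pos: [664.1, -30.9, 155.2]
tool_rot: [2.877, 0.452, 0.766]
force: [0.2, 2.4, 4.7]
opening: 0.382
```

```bash
python3 st.py; python3 -c "
from h import *
save('top','t11.npz');s=load('t11.npz');crop(s,290,155,100,100,6,'pics/t11.png')
"
```

```text
rot [  0.5  -0.2 -87.7] shift [-1.  -1.   0.2] dist 1.0 | t 15.13 q [ 0.12  0.57  1.28 -0.48  1.5   0.95] F [0.2 2.4 4.7] op 35.9 pos [664.1 -30.9 155.2] rpy [164.8  25.9  43.9]
Mtool [ 0.12  0.2  -0.18] Ftool [-0.45 -0.17 -5.28] tip h -41.7
```

View pics/t11.png

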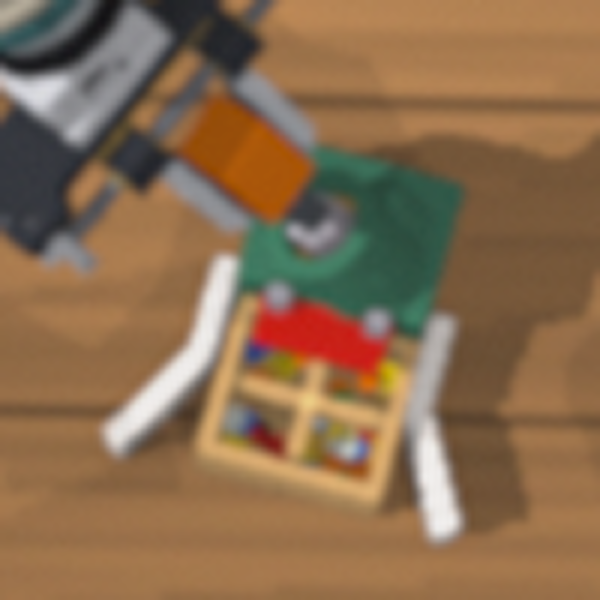

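Request:
move_arm --commands "0 0 0 0 0 -1.5 36;0 0 0 0 0 -1.5 75;0 0 0 0 0 -1.5 75;0 0 0 0 0 -1.5 75;0 0 0 0 0 -1.5 75"

```text
t: 15.6
ee_pos: [663.0, -30.8, 154.9]
tool_rot: [2.882, 0.457, 0.773]
force: [0.2, -0.3, -0.5]
opening: 0.631
```

Request:
move_arm --commands "0 0 0 0 0 0 75;0 0 -88 0 0 0 75;0 0 -88 0 0 0 75;0 0 -88 0 0 0 75;0 0 -88 0 0 0 75"

```text
t: 16.02
ee_pos: [663.4, -30.7, 155.1]
tool_rot: [-3.128, 0.52, 1.343]
force: [0.2, 0.6, -0.4]
opening: 0.799
```

```bash
python3 st.py
```

```text
rot [  0.3  -0.1 -58.3] shift [-0.4 -0.6  0.2] dist 1.0 | t 16.02 q [ 0.12  0.57  1.28 -0.48  1.51  0.44] F [ 0.2  0.6 -0.4] op 75.1 pos [663.4 -30.7 155.1] rpy [-179.2   29.8   76.9]
Mtool [ 0.06  0.18 -0.03] Ftool [0.69 0.07 0.02] tip h -41.8
```

Request:
move_arm --commands "0 0 -57 0 0 0 75;0 0 -57 0 0 0 75;0 0 -57 0 0 0 75;0 0 -57 0 0 0 75;0 0 -57 0 0 0 75"

```text
t: 16.43
ee_pos: [663.3, -30.7, 155.2]
tool_rot: [-2.809, 0.407, 2.034]
force: [-0.1, 0.5, 0.2]
opening: 0.799
```

```bash
python3 st.py;  python3 -c "
from h import *
save('top','t12.npz');s=load('t12.npz');crop(s,290,155,100,100,6,'pics/t12.png')
"
```

```text
rot [  0.3   0.  -22.5] shift [-0.  -0.7  0.2] dist 1.0 | t 16.43 q [ 0.12  0.57  1.28 -0.48  1.51 -0.19] F [-0.1  0.5  0.2] op 75.1 pos [663.3 -30.7 155.2] rpy [-160.9   23.3  116.5]
Mtool [-0.09  0.12  0.01] Ftool [ 0.38  0.02 -0.38] tip h -41.8
```

View pics/t12.png

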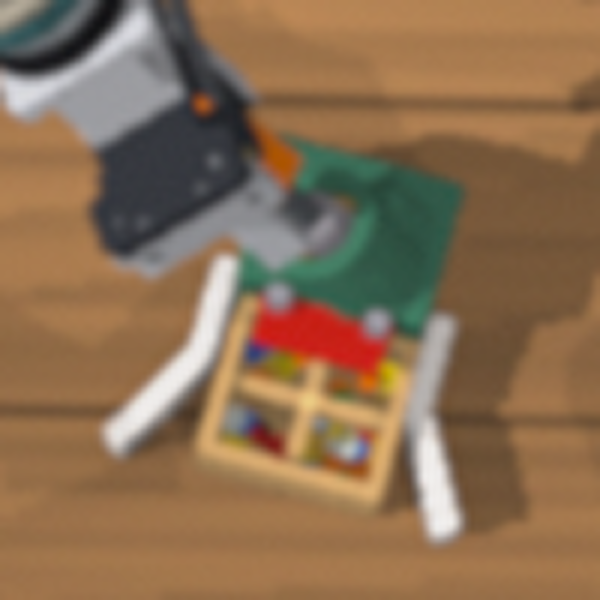

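Request:
move_arm --commands "0 0 -21 0 0 0 75;0 0 -21 0 0 0 75;0 0 -21 0 0 0 75;0 0 -21 0 0 0 25;0 0 -21 0 0 0 25"

```text
t: 16.9
ee_pos: [663.4, -30.6, 155.2]
tool_rot: [-2.692, 0.27, 2.382]
force: [0.0, 0.5, -0.2]
opening: 0.688
```

Request:
move_arm --commands "0 0 0 0 0 0 25;0 0 0 0 0 0 25;0 0 0 0 0 0 25;0 0 0 0 0 0 25;0 0 0 0 0 0 25"

```text
t: 17.32
ee_pos: [664.4, -30.6, 155.5]
tool_rot: [-2.692, 0.27, 2.386]
force: [1.1, 0.4, -0.8]
opening: 0.405
```

```bash
python3 st.py
```

```text
rot [ 0.4  0.2 -1.9] shift [ 1.  -1.4  0.7] dist 2.0 | t 17.32 q [ 0.12  0.57  1.28 -0.48  1.51 -0.55] F [ 1.1  0.4 -0.8] op 38.1 pos [664.4 -30.6 155.5] rpy [-154.3   15.5  136.7]
Mtool [-0.57 -0.14 -0.06] Ftool [-0.29  1.4   0.38] tip h -41.3
```

Request:
move_arm --commands "0 0 0 0 0 0 25;0 0 0 0 0 0.5 25;0 0 4 0 0 1 25;0 0 9 0 0 1 25"

```text
t: 17.65
ee_pos: [664.5, -30.9, 155.4]
tool_rot: [-2.739, 0.337, 2.233]
force: [1.2, 2.2, 2.0]
opening: 0.407
```

```bash
python3 st.py
```

```text
rot [  0.4   0.2 -11.1] shift [ 1.  -1.4  0.5] dist 2.0 | t 17.65 q [ 0.12  0.57  1.28 -0.48  1.5  -0.39] F [1.2 2.2 2. ] op 38.3 pos [664.5 -30.9 155.4] rpy [-156.9   19.3  127.9]
Mtool [-0.55 -0.11 -0.15] Ftool [ 0.28  1.27 -2.9 ] tip h -41.5
```

```bash
python3 -c "
from h import *
save('top','t13.npz');s=load('t13.npz');crop(s,310,155,60,60,10,'pics/t13.png')
save('scene','s13.npz');s=load('s13.npz');crop(s,230,200,70,70,8,'pics/s13.png')
"
```

```text
(no output)
```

View pics/t13.png

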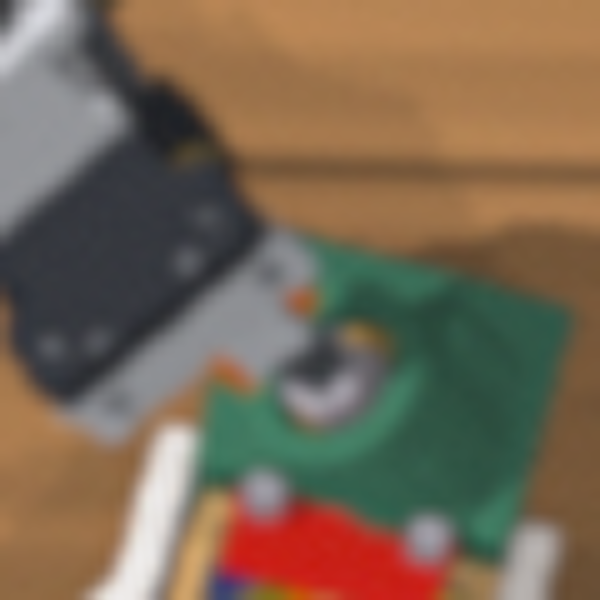

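View pics/s13.png

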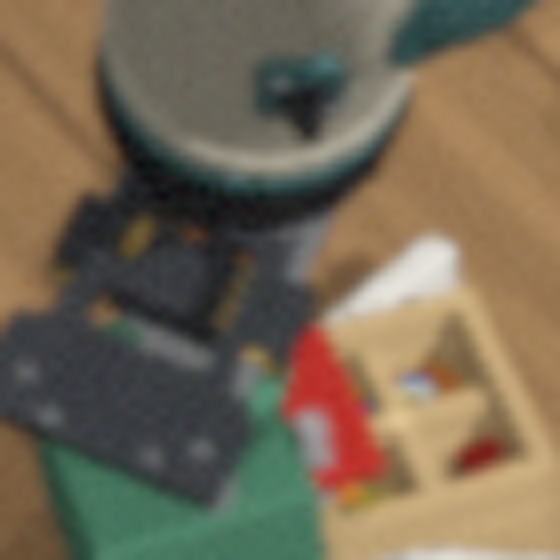

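Request:
move_arm --commands "0 0 5 0 0 0 25;0 0 10 0 0 0 25;0 0 15 0 0 0 25;0 0 20 0 0 0 25"

```text
t: 18.08
ee_pos: [664.4, -31.1, 155.6]
tool_rot: [-2.877, 0.453, 1.878]
force: [2.5, 1.9, 5.2]
opening: 0.408
```

```bash
python3 st.py
```

```text
rot [  0.4   0.1 -31. ] shift [ 0.7 -1.5  0.5] dist 2.0 | t 18.08 q [ 0.12  0.57  1.28 -0.48  1.5  -0.04] F [2.5 1.9 5.2] op 38.3 pos [664.4 -31.1 155.6] rpy [-164.8   25.9  107.6]
Mtool [-0.56 -0.02 -0.22] Ftool [-1.37  1.55 -5.74] tip h -41.5
```

Request:
move_arm --commands "0 0 5 0 0 0 25;0 0 10 0 0 0 25;0 0 15 0 0 0 25;0 0 20 0 0 0 25"

```text
t: 18.42
ee_pos: [664.3, -33.4, 157.1]
tool_rot: [-3.058, 0.519, 1.491]
force: [3.1, -3.4, 9.3]
opening: 0.422
```

```bash
python3 st.py;python3 -c "
from h import *
save('top','t14.npz');s=load('t14.npz');crop(s,310,155,60,60,10,'pics/t14.png')"
```

```text
rot [  0.3   0.3 -50.9] shift [ 2.9 -1.8  0.7] dist 3.0 | t 18.42 q [ 0.12  0.57  1.28 -0.49  1.51  0.31] F [ 3.1 -3.4  9.3] op 39.7 pos [664.3 -33.4 157.1] rpy [-175.2   29.7   85.5]
Mtool [-0.39 -1.19 -0.96] Ftool [-7.37  2.79 -6.8 ] tip h -41.2
```

View pics/t14.png

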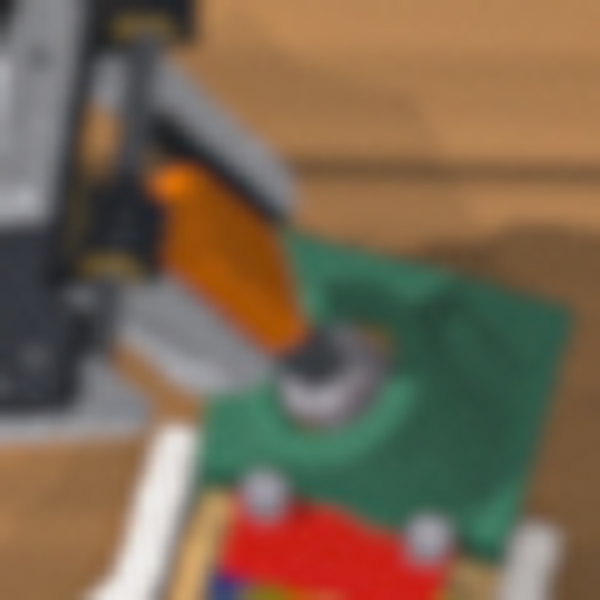

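```bash
python3 - <<'E'
from h import *
for f in ('scene0.npz','s4.npz','s10.npz','s13.npz','top0.npz','t10.npz','t12.npz','t14.npz'):
    c=load(f);P=cloud(c);hsv=cv2.cvtColor(c['p'],cv2.COLOR_RGB2HSV);h,s,v=[hsv[...,i].astype(int) for i in range(3)]
    m=((h<6)|(h>174))&(s>160)&(abs(P[...,0]-615)<50)&(abs(P[...,1]+56)<60)
    m=cv2.erode(m.astype(np.uint8),np.ones((3,3)))>0
    q=P[m]; ys,xs=np.nonzero(m)
    print(f,len(q),np.median(q,0).round(1),xs.mean().round(1),ys.mean().round(1))
E
```

```text
scene0.npz 34 [616.9 -54.8  68.9] 270.9 248.6
s4.npz 42 [615.5 -56.1  69.6] 270.8 247.8
s10.npz 27 [614.7 -56.9  64.9] 270.9 248.3
s13.npz 33 [614.1 -56.7  58.5] 271.5 250.8
top0.npz 92 [616.4 -58.7  70.5] 342.7 210.1
t10.npz 84 [617.4 -59.1  64.7] 342.7 210.2
t12.npz 82 [617.2 -59.2  60.5] 342.7 210.5
t14.npz 82 [617.4 -59.5  59.2] 342.8 210.7
```

Request:
move_arm --commands "0 0 -3 0 0 -1 40;0 0 -3 0 0 -1 80;0 0 -3 0 0 -1 80;0 0 -3 0 0 -1 80;0 0 -3 0 0 -1 80"

```text
t: 18.88
ee_pos: [662.4, -30.4, 154.5]
tool_rot: [-3.023, 0.508, 1.552]
force: [-0.1, -0.1, -0.4]
opening: 0.668
```

```bash
python3 st.py;python3 -c "
from h import *
save('top','t15.npz');s=load('t15.npz');crop(s,310,155,60,60,10,'pics/t15.png')"
```

```text
rot [  0.2  -0.1 -47.8] shift [-0.8  0.3 -0.3] dist 1.0 | t 18.88 q [ 0.12  0.57  1.28 -0.48  1.51  0.26] F [-0.1 -0.1 -0.4] op 62.8 pos [662.4 -30.4 154.5] rpy [-173.2   29.1   88.9]
Mtool [ 0.   0.2 -0. ] Ftool [ 0.12 -0.08  0.35] tip h -42.3
```

View pics/t15.png

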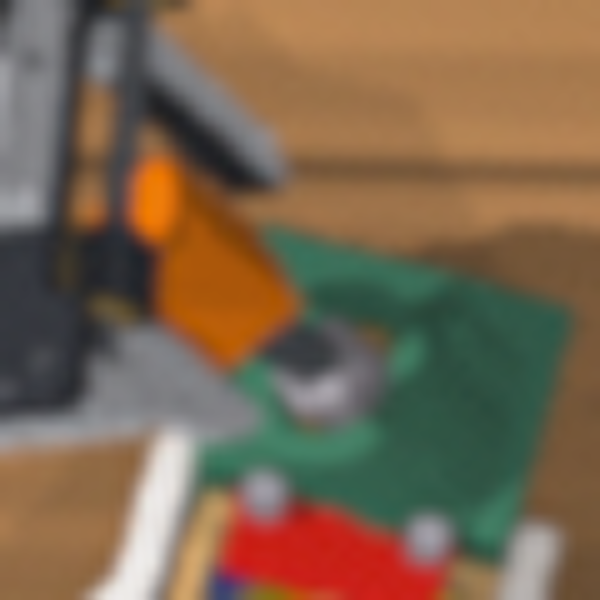

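```bash
cat > face.py <<'E'
from g import *
from h import *
def face(f,p1,p2,k,o):
    c=load(f); F=LIP-42*a
    C=F+85*a; out=[]
    for p in (p1,p2):
        uv=(np.array(p,float)+.5)/k-.5+o; r=rays(c,uv)[0]; X=c['o']+r*((C-c['o'])@a/(r@a)); out.append([(X-C)@u,(X-C)@e2])
    A,B=map(np.array,out); d=A-B; print(A.round(1),B.round(1),'len',np.linalg.norm(d).round(1),'dir',np.degrees(np.arctan2(d[1],d[0])).round(1))
if __name__=='__main__':
    face('t15.npz',(300,300),(237,366),10,[310,155])
    face('t10.npz',(318,182),(270,222),6,[290,155])
E
python3 face.py
```

```text
[  5.2 -10.6] [-15.2   2.7] len 24.3 dir -33.2
[  5.  -20.2] [-16.   -1.8] len 27.9 dir -41.3
```

Request:
move_arm --commands "0 0 0 0 0 -30 85;0 0 0 0 0 -65 85;0 0 0 0 0 -100 85;0 0 0 0 0 -130 85;0 0 0 0 0 -130 85"

```text
t: 19.35
ee_pos: [682.0, 34.8, 273.5]
tool_rot: [-3.037, 0.506, 1.548]
force: [0.1, -0.2, 1.2]
opening: 0.904
```

```bash
python3 st.py;python3 -c "
from h import *
save('top','t16.npz');s=load('t16.npz');crop(s,300,150,60,60,10,'pics/t16.png')
save('scene','s16.npz');s=load('s16.npz');crop(s,220,190,80,80,8,'pics/s16.png')"
```

```text
rot [  0.9   0.  -48. ] shift [ -0.7  -3.6 136.7] dist 137.0 | t 19.35 q [ 0.2   0.56  1.   -0.47  1.79  0.2 ] F [ 0.1 -0.2  1.2] op 85.0 pos [682.   34.8 273.5] rpy [-174.    29.    88.7]
Mtool [-0.    0.14 -0.03] Ftool [-0.75  0.01 -0.95] tip h 94.7
```

View pics/t16.png

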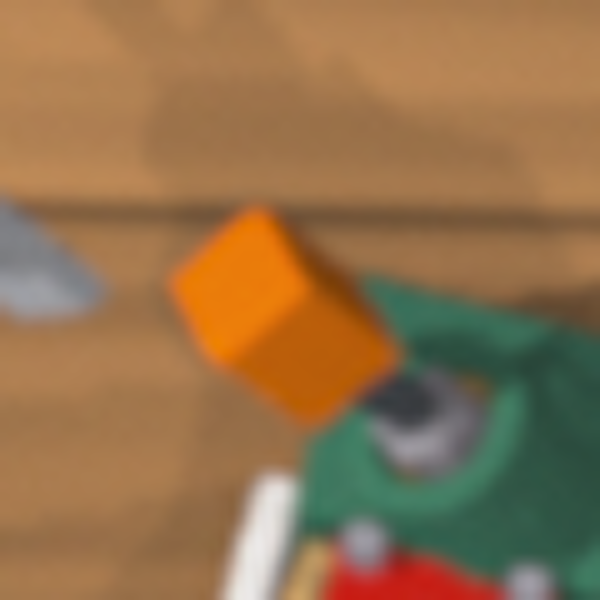

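View pics/s16.png

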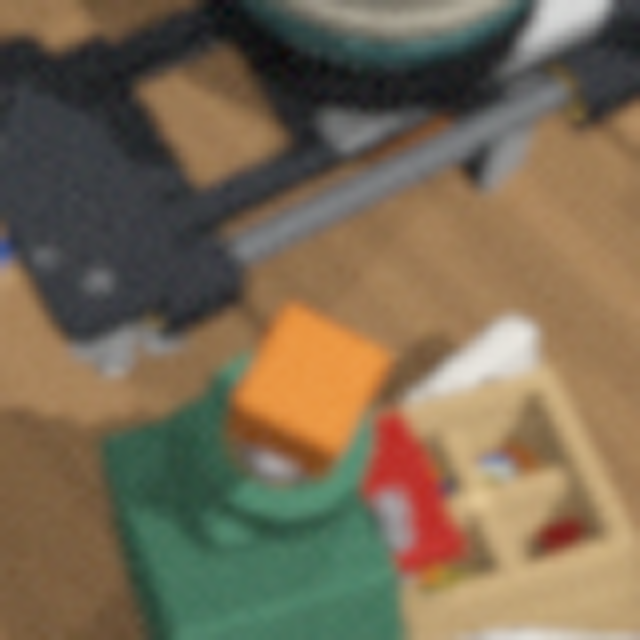

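```bash
python3 - <<'E'
from g import *
from h import *
F=LIP-42*a; C=F+135*a
def pts(f,P,k,o):
    c=load(f);uv=(np.array(P,float)+.5)/k-.5+o; r=rays(c,uv); X=c['o']+r*((((C-c['o'])@a)/(r@a))[:,None]); q=np.c_[(X-C)@u,(X-C)@e2]
    print(f,q.round(1).tolist(),'centre',q.mean(0).round(1))
    for i in range(4):
        d=q[(i+1)%4]-q[i];print(np.linalg.norm(d).round(1),(np.degrees(np.arctan2(d[1],d[0]))%90).round(1))
pts('t16.npz',[(262,207),(312,298),(222,362),(172,275)],10,[300,150])
pts('s16.npz',[(293,300),(390,352),(327,462),(232,405)],8,[220,190])
T=env.sense();R=Ro.from_euler('xyz',T['tool_rot']);x=R.apply([1,0,0]);print('tool ang',np.degrees(np.arctan2(x@e2,x@u)))
E
```

```text
t16.npz [[22.6, 11.2], [-1.5, -12.2], [-21.4, 9.1], [1.5, 32.6]] centre [ 0.3 10.2]
33.6 44.2
29.2 43.0
32.7 45.7
30.1 44.6
s16.npz [[-2.1, -12.0], [-23.9, 10.3], [2.8, 36.2], [23.3, 12.9]] centre [ 0.  11.9]
31.2 44.3
37.2 44.1
31.1 41.4
35.6 44.4
tool ang 102.11999688989782
```

Request:
move_arm --commands "0 0 -32 0 0 0 90;0 0 -32 0 0 0 90;0 0 -32 0 0 0 90;0 0 -32 0 0 0 90;0 0 -32 0 0 0 90"

```text
t: 19.87
ee_pos: [678.4, 30.9, 265.7]
tool_rot: [-2.758, 0.363, 2.157]
force: [-0.2, 0.4, -0.3]
opening: 0.956
```

```bash
sed -i 's/tippos(-42),sock(150)/tippos(-42,de=4),sock(134)/' st.py; python3 st.py
```

```text
rot [ 0.  -0.1  0.5] shift [  2.    3.2 127.7] dist 128.0 | t 19.87 q [ 0.2   0.57  1.01 -0.47  1.79 -0.36] F [-0.2  0.4 -0.3] op 89.8 pos [678.4  30.9 265.7] rpy [-158.    20.8  123.6]
Mtool [-0.07  0.14  0.01] Ftool [0.48 0.12 0.06] tip h 85.6
```

Request:
move_arm --commands "0 0 0.5 2 3 30 90;0 0 0.5 2 3 60 90;0 0 0.5 2 3 90 90;0 0 0.5 2 3 115 90;0 0 0.5 2 3 127 80"

```text
t: 20.28
ee_pos: [661.2, -28.7, 150.7]
tool_rot: [-2.758, 0.366, 2.143]
force: [-0.6, 0.1, 0.0]
opening: 0.917
```

Request:
move_arm --commands "0 0 0 0 0 0 60;0 0 0 0 0 0 25;0 0 0 0 0 0 25;0 0 0 0 0 0 25;0 0 0 0 0 0 25"

```text
t: 20.7
ee_pos: [666.1, -25.9, 157.1]
tool_rot: [-2.77, 0.371, 2.142]
force: [0.1, -0.6, 0.2]
opening: 0.565
```

```bash
python3 st.py
```

```text
rot [ 0.4  0.  -0.4] shift [ 1.3 -1.5  4.6] dist 5.0 | t 20.7 q [ 0.13  0.57  1.27 -0.48  1.51 -0.29] F [ 0.1 -0.6  0.2] op 53.1 pos [666.1 -25.9 157.1] rpy [-158.7   21.3  122.7]
Mtool [-0.14  0.08 -0.02] Ftool [-0.57 -0.24  0.09] tip h -37.4
```

Request:
move_arm --commands "0 0 0 1 -1 3 25;0 0 0 1 -1 4 25;0 0 0 1 -1 4 25;0 0 0 1 -1 4 25;0 0 0 1 -1 4 25"

```text
t: 21.12
ee_pos: [662.6, -27.9, 152.7]
tool_rot: [-2.766, 0.37, 2.142]
force: [-2.5, 0.9, 0.5]
opening: 0.358
```

```bash
python3 st.py
```

```text
rot [ 0.2 -0.  -0.4] shift [-0.5  0.8 -0.7] dist 1.0 | t 21.12 q [ 0.13  0.57  1.29 -0.48  1.51 -0.29] F [-2.5  0.9  0.5] op 33.6 pos [662.6 -27.9 152.7] rpy [-158.5   21.2  122.7]
Mtool [ 0.4   0.41 -0.1 ] Ftool [ 1.82 -1.99 -0.59] tip h -42.7
```

Request:
move_arm --commands "0 0 0 -1 -1 0.5 25;0 0 0 -2.5 -2.5 1 25;0 0 4 -2.5 -2.5 1 25;0 0 8 -2.5 -2.5 1 25"

```text
t: 21.45
ee_pos: [663.0, -30.3, 153.5]
tool_rot: [-2.826, 0.417, 1.997]
force: [-0.3, 2.3, 2.1]
opening: 0.365
```

```bash
python3 st.py
```

```text
rot [ 0.4 -0.1 -8.5] shift [ 2.1  1.3 -1. ] dist 3.0 | t 21.45 q [ 0.12  0.57  1.29 -0.48  1.5  -0.15] F [-0.3  2.3  2.1] op 34.3 pos [663.  -30.3 153.5] rpy [-161.9   23.9  114.4]
Mtool [ 0.04  0.75 -0.66] Ftool [ 1.16 -0.28 -2.88] tip h -43.0
```

Request:
move_arm --commands "0 0 3 0 0 0 25;0 0 6 0 0 0 25;0 0 9 0 0 0 25;0 0 9 0 0 0 25"

```text
t: 21.78
ee_pos: [663.1, -30.3, 153.6]
tool_rot: [-2.896, 0.46, 1.834]
force: [-0.4, 3.7, 3.1]
opening: 0.379
```

```bash
python3 st.py; python3 -c "
from h import *
for n,f in(('top','t17.npz'),('scene','s17.npz')):
    save(n,f);c=load(f);P=cloud(c);hsv=cv2.cvtColor(c['p'],cv2.COLOR_RGB2HSV);h,s,v=[hsv[...,i].astype(int) for i in range(3)]
    m=((h<6)|(h>174))&(s>160)&(abs(P[...,0]-615)<50)&(abs(P[...,1]+56)<60)
    m=cv2.erode(m.astype(np.uint8),np.ones((3,3)))>0
    print(f,m.sum(),np.median(P[m],0).round(1))
crop(load('t17.npz'),300,150,60,60,10,'pics/t17.png')
"
```

```text
rot [  0.4  -0.1 -17.3] shift [ 2.4  0.9 -1. ] dist 3.0 | t 21.78 q [ 0.12  0.57  1.29 -0.48  1.5   0.  ] F [-0.4  3.7  3.1] op 35.6 pos [663.1 -30.3 153.6] rpy [-165.9   26.4  105.1]
Mtool [ 0.14  1.05 -0.81] Ftool [ 1.97 -0.47 -4.41] tip h -43.0
t17.npz 82 [617.2 -59.3  58.6]
s17.npz 30 [614.6 -56.6  58. ]
```

View pics/t17.png

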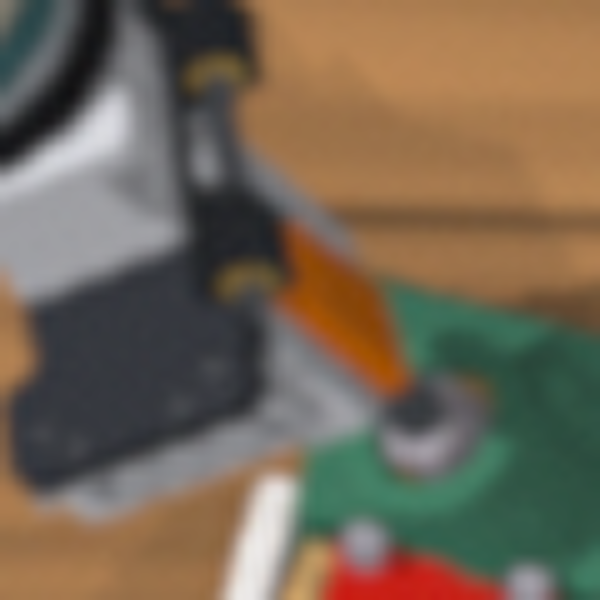

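Request:
move_arm --commands "0 0 0 0 0 0 40;0 0 0 0 0 0 80;0 0 0 0 0 0 80;0 0 0 0 0 0 85;0 0 0 0 0 0 90"

```text
t: 22.3
ee_pos: [662.5, -31.9, 153.4]
tool_rot: [-2.893, 0.463, 1.833]
force: [0.1, -1.1, 0.4]
opening: 0.67
```

```bash
python3 st.py
```

```text
rot [  0.3  -0.  -17.4] shift [ 3.5  1.7 -2. ] dist 4.0 | t 22.3 q [ 0.12  0.57  1.29 -0.48  1.5   0.  ] F [ 0.1 -1.1  0.4] op 62.9 pos [662.5 -31.9 153.4] rpy [-165.8   26.5  105. ]
Mtool [-0.07  0.18 -0.04] Ftool [-1.17 -0.12  0.22] tip h -44.0
```

Opening further, then withdraw along the axis.

Request:
move_arm --commands "0 0 0 0 0 0 90;0 0 0 0 0 -5 90;0 0 0 0 0 -30 90;0 0 0 0 0 -65 90;0 0 0 0 0 -100 90"

```text
t: 22.72
ee_pos: [674.5, 16.8, 241.0]
tool_rot: [-2.891, 0.462, 1.833]
force: [0.5, -0.1, -0.3]
opening: 0.953
```

Request:
move_arm --commands "0 0 0 0 0 -40 90;0 0 0 0 0 -80 90;0 0 0 0 -30 -100 90;0 0 0 0 -60 -110 90;0 0 0 0 -60 -110 90"

```text
t: 23.13
ee_pos: [628.2, 62.2, 355.1]
tool_rot: [-2.901, 0.462, 1.83]
force: [0.4, -0.0, 0.9]
opening: 0.955
```

```bash
python3 st.py; python3 -c "
from h import *
for n,f in(('top','t18.npz'),('scene','s18.npz')):
    save(n,f);c=load(f);P=cloud(c);hsv=cv2.cvtColor(c['p'],cv2.COLOR_RGB2HSV);h,s,v=[hsv[...,i].astype(int) for i in range(3)]
    m=((h<6)|(h>174))&(s>160)&(abs(P[...,0]-615)<50)&(abs(P[...,1]+56)<60)
    m=cv2.erode(m.astype(np.uint8),np.ones((3,3)))>0
    print(f,m.sum(),np.median(P[m],0).round(1))
    cv2.imwrite('pics/'+f[:3]+'full.png',c['p'][:,:,::-1])
crop(load('t18.npz'),290,150,100,100,6,'pics/t18.png')
crop(load('s18.npz'),220,200,110,90,7,'pics/s18.png')
"
```

```text
rot [  0.6  -0.  -17.5] shift [  4.2  64.1 214.4] dist 224.0 | t 23.13 q [ 0.26  0.48  0.95 -0.48  1.94 -0.07] F [ 0.4 -0.   0.9] op 89.8 pos [628.2  62.2 355.1] rpy [-166.2   26.5  104.9]
Mtool [-0.07  0.16  0.01] Ftool [-0.51  0.21 -0.8 ] tip h 171.7
t18.npz 72 [616.2 -62.2  58.9]
s18.npz 29 [612.7 -62.3  58. ]
```

View pics/t18.png

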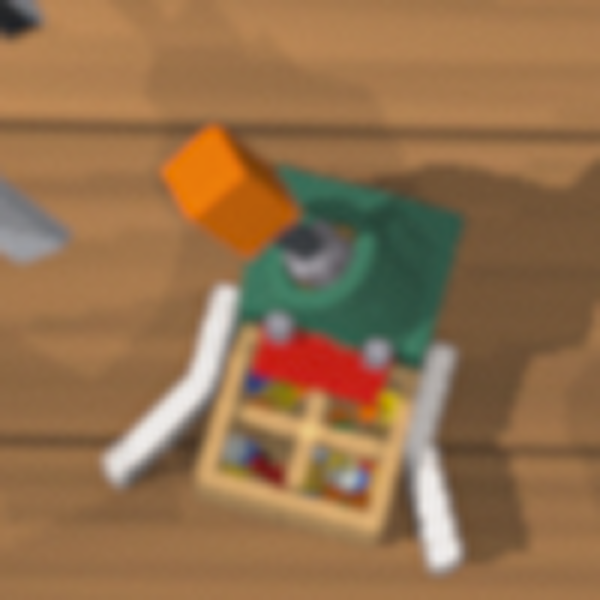

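View pics/s18.png

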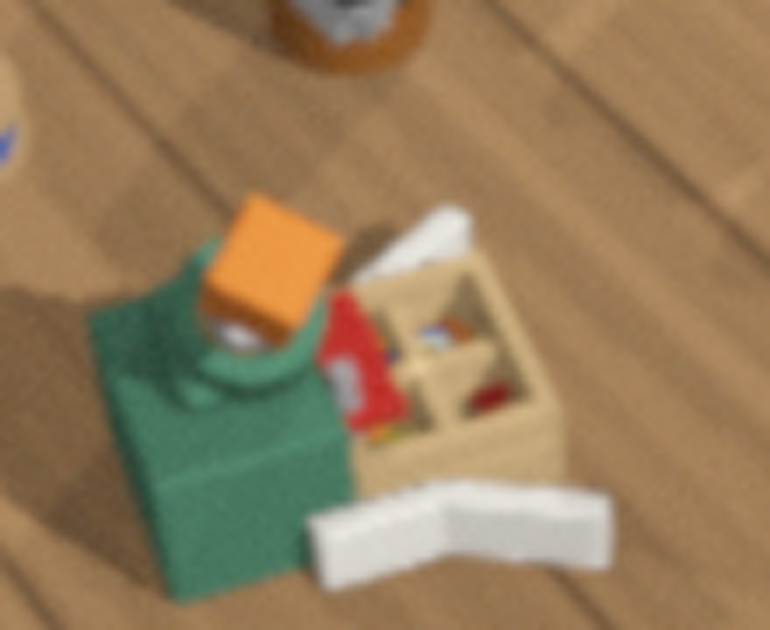

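View pics/s18full.png

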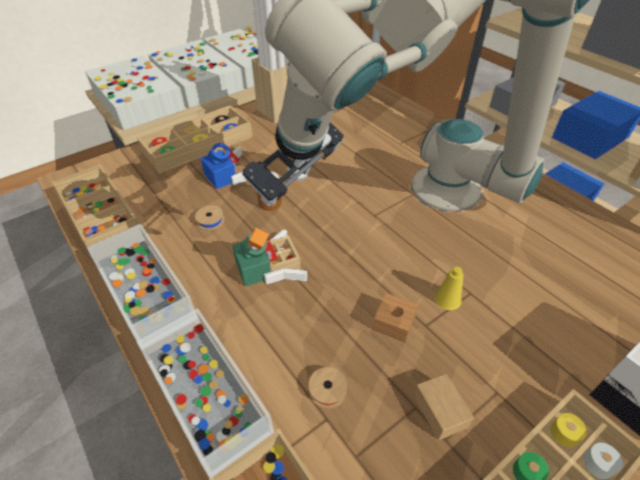

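```bash
python3 - <<'E'
from g import *
from h import *
t=load('t18.npz');s=load('s18.npz')
ut=(np.array([203,174])+.5)/6-.5+[290,150]; us=(np.array([274,261])+.5)/7-.5+[220,200]
X,e=tri(t,ut,s,us); d=X-(LIP-42*a); print(X.round(1),e.round(1),'along',(d@a).round(1),'|d|',np.linalg.norm(d).round(1),'u,e2',(d@u).round(1),(d@e2).round(1))
d=cv2.absdiff(load('top0.npz')['p'],t['p']).max(2); cv2.imwrite('pics/diff.png',d)
E
```

```text
[669.7  -1.8 184.3] 0.2 along 133.9 |d| 134.4 u,e2 -0.8 11.4
```

View pics/diff.png

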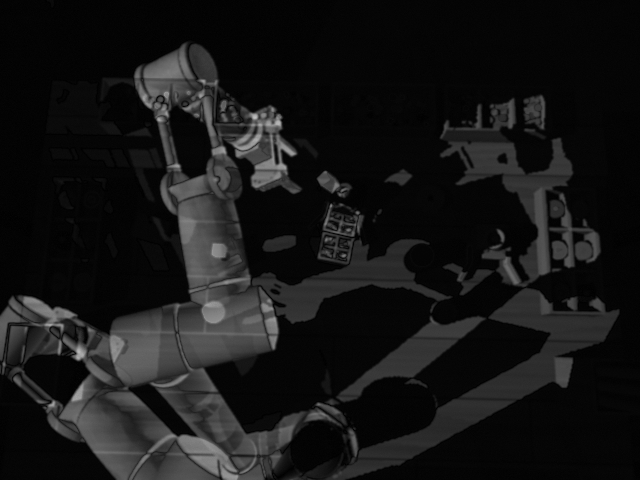

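View pics/t18full.png

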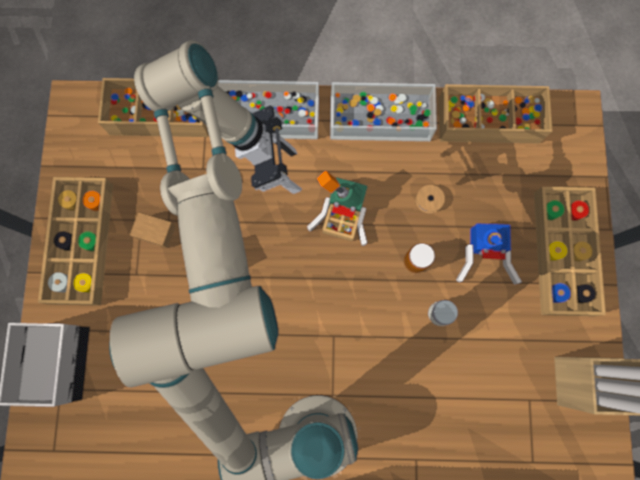

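```bash
python3 -c "
from plant import env
print(env.sense()['force'],env.sense()['t']); print(env.hand_in())"
```

```text
[ 0.34397723 -0.081309    0.20156789] 23.2333
the job is handed in; nothing more can be done
None
```

The tray is pushed in and the screw is turned up against its stop. The key is left standing in the socket, and I handed the job in at 23.2 s.

- **Tray:** I pushed it between the rails until it stopped moving, then pressed to about 16 N. Both views show it flush against the housing.
- **Key insertion:** the key went fully in on the first try, and I felt the socket floor at about the expected depth.
- **Turning:** I turned two quarter turns, regrasping after each, then a last part-turn to the stop. The key turned about 196° in all. With a fresh, well-aligned grasp, the torque rose to about 0.8 N m and the grip block began to slip in the fingers, so I took that as the hard stop.
- **Jaw:** the red jaw's top dropped from about 70 mm to about 58.5 mm.
- **Last check:** the key's end stands 134.4 mm from the socket floor, against 135 mm for a seated key. The robot is clear, and the goods I could see in the last pictures show no shift.

**Checks that disagreed:**
- The two cameras differed by 2 to 5 mm in y, so I averaged them.
- The second and third grasps sat a little askew (36 to 38 mm opening instead of 34 mm), which is why I regrasped to confirm the stop.
- The released key leans about 5° within the play of the socket.

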